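Load the welding turntable and unlock its power toggle

ROBOT

A 6-joint arm with a two-finger parallel gripper is mounted at the origin on the work surface. World frame = base frame: x ahead of the robot, y to its left, z up, the work surface at z = 0. Lengths are in mm, angles in degrees, forces in N, time in s.
With the tool pointing down it reaches from about 300 to 850 mm from the base axis. Payload 4.2 kg.
Tool frame: the origin (TCP) lies between the finger pads; the fingertips stand ahead of it and the grasp point (between the pads) lies 8 mm behind it (env.tip_reach is the x of the fingertips in the tool frame, in mm); x points along the fingers, y is the direction in which the jaws open and shut, and the axes are right-handed (so a half turn about x gives the same grasp; the last joint's range is limited). The gripper opens to 91 mm and grips with 3 to 60 N. Pads are 32 mm wide; open, the fingers measure 118 mm over their backs; the gripper's body (76 mm by 178 mm) begins 60 mm behind the grasp point.
Start: joints at [67.437, 18.312, 89.639, -0, 72.044, -1.146], TCP at [209.968, 535.309, 224.976] pointing down, gripper open.
Joint ranges: [-177.97, 177.97], [-48.28, 115.42], [12.27, 149.76], [-77.06, 257.06], [2.81, 150.46], [-146.56, 146.56]. Speed limits (degrees/s): [147.25, 147.25, 180, 180, 180, 180].

INTERFACE

Orientations are given as [roll, pitch, yaw] about the fixed x, y, z axes, in that order (R = Rz(yaw) Ry(pitch) Rx(roll)).
In Python, from workcell import env, cams gives the robot as it stands.
- The arm moves only by the tool arm_command, never from a script. Its argument "deltas" is a list of rows, each a list of 3 entries, a list of its own where there are three numbers: the opening, from 0 (shut) to 1 (fully open), then the shift along the world's x, y, z in mm, then the turn about the world's z in rad. A call has 1 to 20 rows; each row is the pose to reach, as a shift and turn from the pose commanded when the call began; what a row does not reach only later rows make up. A row lasts 1/10 s, in which the tool goes at most 50 mm and 8.59 degrees, less where a joint would pass 70% of its speed; a pose out of reach is approached as far as the arm can. A call with a gripper value outside its range is refused whole. The fingers move at their own pace and stop on an object; "grip_force" is the grip in N (left out, the last holds). Time passes only in rows, so rows that repeat a pose let the fingers close. It gives the time, the measured TCP pose, the force and the opening at its end, in the units of the state.
- env.state(): the state, without advancing time (a new reading comes with each control period).
- cams.grab_frame(name): name is "scene" or "top" or "wrist"; returns a dict with "img" (384x512x3 uint8, red, green, blue), "K" (3x3 intrinsics, pixels), "dist" ([k1, k2, p1, p2, k3] as OpenCV has them; the pictures are not rectified), "rvec" (rotation vector, rad) and "tvec" (3), from world to camera coordinates, as OpenCV has them. Camera axes: x right, y down, z forward; pixel columns grow to the right and rows downward; lengths in mm; the calibration is good to about 2 mm. A picture is of the moment at which its call begins. There is no depth.
- env.job_done(): hands the job in, once; it reports no verdict.
Trained networks look in a picture, given as the dict that the camera call returned (one of the last four; its "shot" number tells which), for a name from the list of things; names that differ only in an ending like _2 or _b are one class to them, and where a whole thing is asked for, a point or a joint stands for the part that bears it (a point fixed in the world has none). Each returns a list of dicts, best first, with "conf" (0 to 1); they miss things now and then, are a little off and sometimes report something else, mostly with a low value. They report only what shows in the picture. A call takes as long as a camera call. They do not tell look-alikes from the thing itself.
- cams.silhouettes(picture, name): "region" (384x512 bool, what is visible of it) and "centre" ([column, row] in pixels, amid what is visible of it).
The state is a dict: "time_s": time; "qpos": joint angles; "qvel": joint speeds; "effort": joint torques, N m; "ee_pos": TCP position; "ee_rot": TCP orientation; "force": force on the tool from outside, world axes, zero at the start; "torque": the same for the moment, N m; "gripper_width": finger opening in mm.
Only numpy, scipy, OpenCV 4.12 (cv2) and the standard library are available. Lean on these libraries where they do the work, as an engineer would, in place of code of your own. Each camera call takes 0.05 s, during which the arm holds its last target.

TASK

Load the welding turntable: lower the steel pipe flange, neck up, over the centre post until it lies flat on the face plate, then set the brass clamp cap on top of it so that it sits flat on the flange's neck; set both down, do not drop them. Then switch the power on: the yellow toggle is locked towards the red strip, so pull the bat outward along its own length, flip it past the lock to the green strip and let it spring fully back in. Leave the flange and cap in place and do not disturb the spray can, tin, magnet or hammer.

Things in the scene. Friction and masses are not known exactly. Their poses are not given: they have to be found in the camera images.
- flange_mid (a point): Loose steel pipe flange standing neck up: round plate 110 mm diameter, 12 mm thick, with a round neck 44 mm diameter rising to 60 mm above its underside; a 31 mm bore runs right through. The point is on its axis, half-way up (30 mm above the underside); z is up the axis. About 0.7 kg (varies). Grip the neck, which is clear above the plate from 12 to 60 mm above the underside.
- cap_mid (a point): Loose clamp cap standing open side down: brass body 64 mm diameter and 37 mm high with a black round knob 36 mm diameter on top, 76 mm high in all. The underside has a blind bore 31 mm diameter and 31 mm deep that takes the post's top. The point is on its axis, 38 mm above the underside; z is up. About 0.35 kg (varies). Grip the knob, whose straight part is 44 to 70 mm above the underside.
- post_foot (a point): Centre of the fixed welding turntable's flat steel face plate (150 mm diameter, its top 50 mm above the bench, blue base under it), at the foot of the fixed centre post; z is up. The post is 24 mm in diameter and stands 85 mm above the face plate, its top 8 mm tapered. With the flange seated its underside is at this point's height and its neck ends 60 mm above; the cap's underside then rests 60 mm above this point.
- switch: Fixed grey switch box 110 x 110 x 72 mm, origin at the centre of its underside on the bench; z up. A green strip (ON) lies along its top edge on its +y side, a red strip (OFF) on its -y side. The toggle bat's pivot is 80 mm above the origin; the pivot axis runs along the box's x, so the bat swings in the box's y-z plane. Two pairs of low steel fences beside the bat, up to 38 mm from the pivot, hold its brass cross-pin and form the lock.
- bat_grip (a point): Grip point of the yellow toggle bat, on its axis, 80 mm from the pivot with the bat in (it moves with the bat); z points outward along the bat. The round yellow handle runs from 44 to 112 mm from the pivot and widens from 18 to 25 mm diameter; about 22 mm across here. It may be pinched along the box's x, clear on both sides.
- toggle (a joint): Swing of the bat, rad: about -0.4 leaning to the red strip (OFF, start), 0 upright, +0.42 stop at the green strip (ON); at angle a the bat points along (0, sin a, cos a) in the box's frame. Little friction, no spring. With the bat in, the lock stops it at about -0.31 (from the red side) or +0.31 (from the green side).
- pull (a joint): How far the bat is pulled out along its length, m: 0 in (a spring holds it), stop at 0.022. The cross-pin passes the fences above about 0.015. The spring pulls in with 5 N at 0, rising to 12 N at the stop.
- spray: Bystander: upright green spray can with a red cap, 64 mm diameter, 200 mm tall, origin at the centre of its underside. Leave it where it is.
- tin: Bystander: upright orange tin 72 mm diameter, 85 mm tall, origin at the centre of its underside. Leave it where it is.
- magnet: Bystander: red triangular welding magnet lying flat, sides 90 mm, 24 mm high, origin at the centre of its underside on the bench. Leave it where it is.
- hammer: Bystander: hammer lying along its x, 200 mm long, at the far side. Leave it where it is.
Things that resemble listed ones, but are neither listed nor needed, are in the scene too. Of the things shaped like the part that bears flange_mid, the bare steel one is meant.

How it is judged (in metres and radians):
On the way, in this order (a step that is already met when the one before it is completed fails the run):
1. the flange lies seated on the face plate, released, with the toggle still off (horizontal distance between flange_mid and post_foot below 0.006 m and z of flange_mid in the frame of post_foot below 0.0335 m and angle between flange_mid's own z axis and vertical below 0.06 rad and contact force between the fingers and flange below 0.3 N and value of joint toggle below -0.25 rad), for 0.2 s.
2. the cap sits flat on the seated flange, released, with the toggle still off (horizontal distance between flange_mid and post_foot below 0.006 m and z of flange_mid in the frame of post_foot below 0.0335 m and angle between each of flange_mid, cap_mid's own z axis and vertical below 0.06 rad and horizontal distance between cap_mid and post_foot below 0.007 m and z of cap_mid in the frame of post_foot between 0.094 and 0.1015 m and contact force between the fingers and cap below 0.3 N and value of joint toggle below -0.25 rad), for 0.2 s.
3. the toggle bat is pulled outward past its lock (value of joint pull above 0.012 m), for 0.05 s.
At the end, for the whole second after the job is handed in: Toggle at the green strip (over 0.27 rad), bat back in (3 mm); flange flat on the face plate (height 3.5 mm, axis 6 mm, tilt 0.06 rad) and cap flat on its neck (underside 56 to 63.5 mm above the plate, axis 7 mm, tilt 0.06 rad), all at rest and released (horizontal distance between flange_mid and post_foot below 0.006 m and z of flange_mid in the frame of post_foot below 0.0335 m and angle between each of flange_mid, cap_mid's own z axis and vertical below 0.06 rad and horizontal distance between cap_mid and post_foot below 0.007 m and z of cap_mid in the frame of post_foot between 0.094 and 0.1015 m and value of joint toggle above 0.27 rad and value of joint pull below 0.003 m and linear speed of each of flange, cap below 0.02 m/s and contact force between the fingers and flange below 0.3 N and contact force between the fingers and cap below 0.3 N and contact force between the fingers and pull below 0.3 N); the robot touches nothing.
It fails at once if the spray can, tin, magnet or hammer is moved more than 25 mm (distance of any of spray, tin, magnet, hammer from where it was at the start of the episode above 0.025 m).
It fails at once if the flange is dropped (falls free of the fingers faster than 0.7 m/s, some 25 mm) (linear speed of flange above 0.7 m/s and contact force between the fingers and flange below 0.1 N).
It fails at once if the cap is dropped (falls free of the fingers faster than 0.7 m/s, some 25 mm) (linear speed of cap above 0.7 m/s and contact force between the fingers and cap below 0.1 N).
It also fails if it takes over 64 s, if anything falls off the work surface, if the arm or the gripper's body presses on something with over 40 N, if the wrist force passes 120 N, or if a joint passes its speed limit or range.

## Working session

There is one attempt and no reset: what is moved stays moved. The work goes in short steps, Python scripts to look and compute and a tool call to move; the robot and the scene stay as the last step left them, time stands still between calls to the robot, and variables do not carry over. Pictures are saved under pics/ and viewed, and the job is handed in when it is done.

Besides the shell and the picture viewer there is one more tool, called after ">>>" as name(argument=value, ...), one argument or row to a line, values as JSON. arm_command: Moves the arm, as the interface text tells. Its arguments: {"type":"object","properties":{"deltas":{"type":"array","items":{"type":"array"}},"grip_force":{"type":"number"}},"required":["deltas"]}

```bash
mkdir -p pics; ls
cat > h.py <<'E'
import numpy as np, cv2
from workcell import env, cams
def save(p,n,crop=None,s=1):
    im=p["img"][:,:,::-1].copy()
    if crop: im=im[crop[1]:crop[3],crop[0]:crop[2]]
    if s!=1: im=cv2.resize(im,None,fx=s,fy=s,interpolation=cv2.INTER_CUBIC)
    cv2.imwrite(f"pics/{n}.png",im)
def ray(p,uv):
    K=np.array(p["K"],float);d=np.array(p["dist"],float)
    q=cv2.undistortPoints(np.array([[uv]],float),K,d)[0,0]
    R=cv2.Rodrigues(np.array(p["rvec"],float))[0];t=np.array(p["tvec"],float).ravel()
    return -R.T@t, R.T@np.array([q[0],q[1],1.])
def at_z(p,uv,z):
    c,d=ray(p,uv); return c+d*(z-c[2])/d[2]
def proj(p,X):
    return cv2.projectPoints(np.array(X,float).reshape(-1,3),np.array(p["rvec"],float),np.array(p["tvec"],float),np.array(p["K"],float),np.array(p["dist"],float))[0].reshape(-1,2)
E
python3 - <<'E'
from h import *
print(env.state(), env.tip_reach)
for n in ["scene","top","wrist"]:
    p=cams.grab_frame(n); save(p,"a_"+n,s=1.5)
    c,_=ray(p,(256,192)); print(n,c.round())
    for k in ["flange_mid","cap_mid","post_foot","switch","bat_grip","spray","tin","magnet","hammer"]:
        try:
            print(n,k,[(round(float(r["conf"]),2),np.round(r["centre"],1).tolist(),int(r["region"].sum())) for r in cams.silhouettes(p,k)])
        except Exception as e: print(k,e)
E
```

```text
pics
{'time_s': 0.0, 'qpos': array([ 6.74375757e+01,  1.83522120e+01,  8.97049901e+01, -1.44191906e-03,
        7.20405758e+01, -1.14618130e+00]), 'qvel': array([0.06136865, 0.13074034, 0.13036364, 0.05894591, 0.01375462,
       0.01793933]), 'effort': array([-7.00441378e-04, -4.12477756e+01, -2.31978464e+01,  7.26189651e-02,
        4.55129310e-02, -1.32246309e-04]), 'ee_pos': array([209.78997444, 534.87300815, 224.1241016 ]), 'ee_rot': array([ -90.34291491,   89.90221245, -111.7587121 ]), 'force': array([0.07040507, 0.13321023, 0.94096995]), 'torque': array([-0.05918927,  0.08268228,  0.10900321]), 'gripper_width': 91.35998172810338} 11.0
scene [996.  -9. 771.]
scene flange_mid [(0.82, [344.5, 150.6], 1012), (0.81, [187.6, 133.8], 847), (0.66, [241.9, 186.4], 1106), (0.57, [125.4, 193.0], 1232)]
scene cap_mid [(0.82, [183.1, 168.4], 618)]
scene post_foot [(0.75, [366.4, 251.1], 3455)]
scene switch [(0.68, [174.6, 225.9], 2690)]
scene bat_grip [(0.73, [164.4, 212.1], 223)]
scene spray [(0.84, [270.1, 229.6], 1714)]
scene tin [(0.55, [318.9, 181.5], 907)]
scene magnet [(0.75, [382.3, 198.7], 619)]
scene hammer [(0.6, [263.2, 309.9], 1468)]
top [ 308.  -79. 1354.]
top flange_mid [(0.89, [329.1, 293.2], 1164), (0.88, [163.7, 292.3], 1150), (0.84, [259.2, 244.2], 1161), (0.82, [365.8, 216.5], 1139)]
top cap_mid [(0.93, [323.3, 241.4], 422)]
top post_foot [(0.76, [151.8, 177.8], 2275), (0.67, [314.1, 159.9], 203)]
top switch [(0.88, [310.3, 178.7], 1858), (0.18, [316.7, 161.5], 224)]
top bat_grip [(0.75, [314.3, 160.1], 204)]
top spray [(0.93, [229.7, 164.7], 793), (0.52, [231.4, 124.7], 699)]
top tin [(0.77, [190.4, 239.0], 634)]
top magnet [(0.8, [136.5, 234.6], 502), (0.57, [315.4, 161.2], 255)]
top hammer [(0.79, [229.5, 127.4], 698)]
wrist [142. 562. 385.]
wrist flange_mid []
wrist cap_mid []
wrist post_foot []
wrist switch []
wrist bat_grip []
wrist spray []
wrist tin []
wrist magnet []
wrist hammer []
```

View pics/a_scene.png

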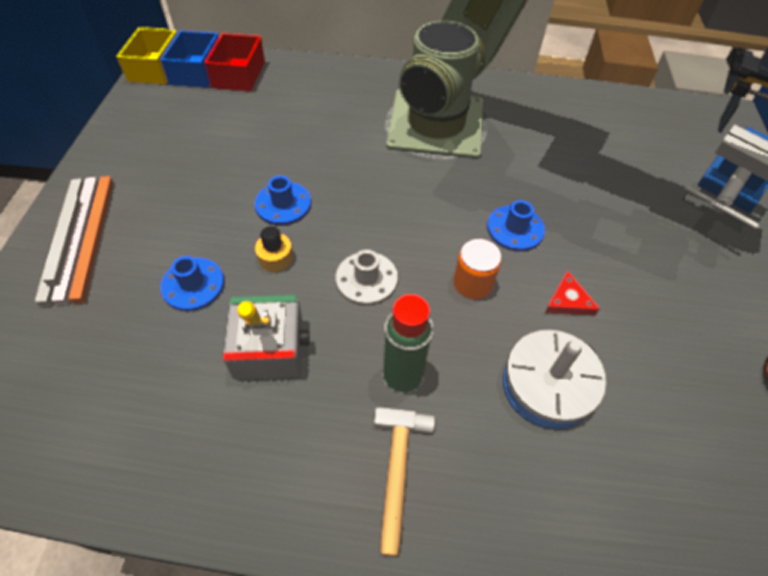

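View pics/a_top.png

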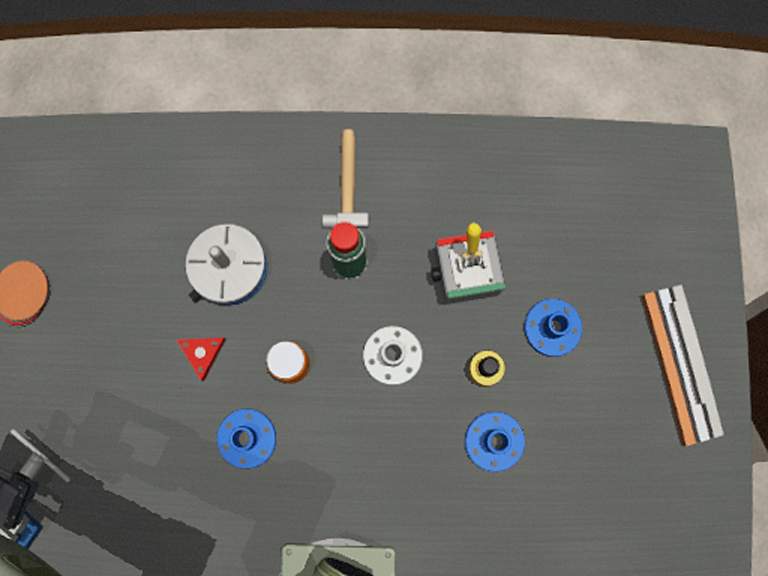

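Steel flange candidates (scene px): blue at (344,151), blue at (188,134), blue at (125,193), and bare steel grey at (242,186). The last is also at (259,244) in the top view. Grey fits "bare steel", so I'll confirm it in a crop and measure.

```bash
cat >> h.py <<'E'
from scipy.optimize import minimize
def mask_of(p,center,parts,S=4):
    # parts: list of lists of (r,z); union of convex hulls of the circles
    a=np.linspace(0,2*np.pi,48,endpoint=False)
    m=np.zeros((384*S,512*S),np.uint8)
    for part in parts:
        X=np.concatenate([np.c_[center[0]+r*np.cos(a),center[1]+r*np.sin(a),np.full(48,z)] for r,z in part])
        h=cv2.convexHull(((proj(p,X)+.5)*S).astype(np.float32))
        cv2.fillConvexPoly(m,np.round(h).astype(np.int32),1)
    return m
def fit(ps,regs,parts,x0):
    R=[cv2.resize(r.astype(np.float32),None,fx=4,fy=4,interpolation=cv2.INTER_LINEAR)>.5 for r in regs]
    def f(x):
        c=0
        for p,r in zip(ps,R):
            m=mask_of(p,x,parts)>0
            c+=1-(m&r).sum()/(m|r).sum()
        return c/len(ps)
    o=minimize(f,x0,method="Nelder-Mead",options=dict(initial_simplex=[x0,[x0[0]+8,x0[1]],[x0[0],x0[1]+8]],xatol=.1,fatol=1e-4))
    return o.x,1-o.fun
FL=[[(55,0),(55,12)],[(22,12),(22,60)]]
CAP=[[(32,0),(32,37)],[(18,40),(18,74)]]
def pick(p,k,uv):
    L=cams.silhouettes(p,k); L=[r for r in L if np.hypot(*(np.array(r["centre"])-uv))<25]
    return L[0]["region"] if L else None
E
python3 - <<'E'
from h import *
S=cams.grab_frame("scene");T=cams.grab_frame("top")
save(S,"b_fl",(190,140,290,230),6); save(T,"b_sw",(270,130,350,210),7);save(S,"b_sw2",(130,180,220,260),7);save(S,"b_tt",(320,205,420,295),7)
for nm,k,parts,us,ut,z in [("flange","flange_mid",FL,(242,186),(259,244),10),("cap","cap_mid",CAP,(183,168),(323,241),30),("spray","spray",[[(32,0),(32,175)],[(20,175),(20,200)]],(270,230),(230,165),100),("tin","tin",[[(36,0),(36,85)]],(319,181),(190,239),40)]:
    rs=pick(S,k,us);rt=pick(T,k,ut);x0=at_z(T,ut,z)[:2]
    for a,b in [([S],[rs]),([T],[rt]),([S,T],[rs,rt])]:
        x,c=fit(a,b,parts,x0); print(nm,x.round(1),round(c,3))
for p,uv in [(S,(382,199)),(T,(136.5,234.6))]: print("magnet",at_z(p,uv,20).round())
for p,uv in [(S,(263,310)),(T,(231,135))]: print("hammer",at_z(p,uv,10).round())
np.savez("ab.npz",s=S["img"],t=T["img"])
E
```

```text
flange [454.4 -91.2] 0.967
flange [455.6 -90.7] 0.92
flange [455.2 -90.8] 0.941
cap [ 432.  -264.2] 0.857
cap [ 431.1 -265.5] 0.938
cap [ 431.1 -265.8] 0.896
spray [629.6  -6.5] 0.939
spray [632.1  -5.5] 0.96
spray [630.5  -5.9] 0.941
tin [431.9  96.1] 0.843
tin [433.5  95.3] 0.907
tin [434.2  96.5] 0.873
magnet [456. 271.  20.]
magnet [450. 259.  20.]
hammer [779.  -2.  10.]
hammer [749.   2.  10.]
```

View pics/b_fl.png

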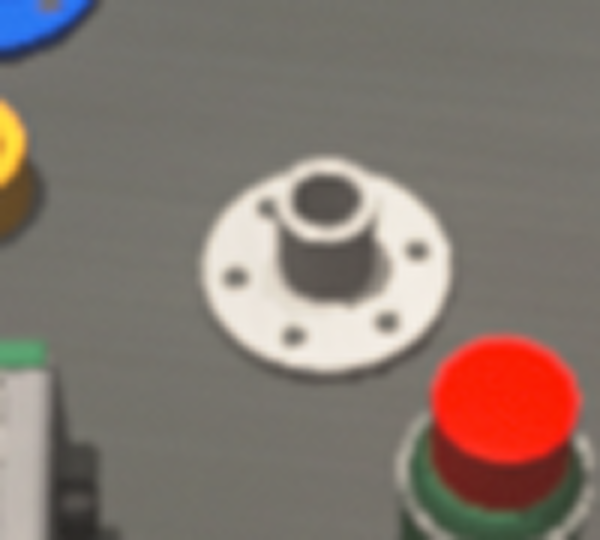

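View pics/b_sw.png

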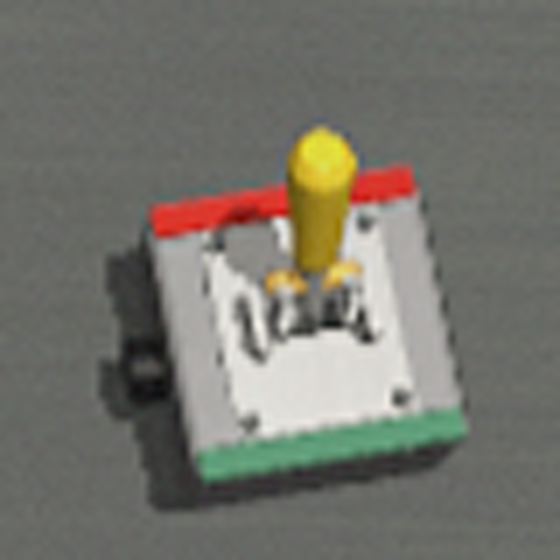

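View pics/b_sw2.png

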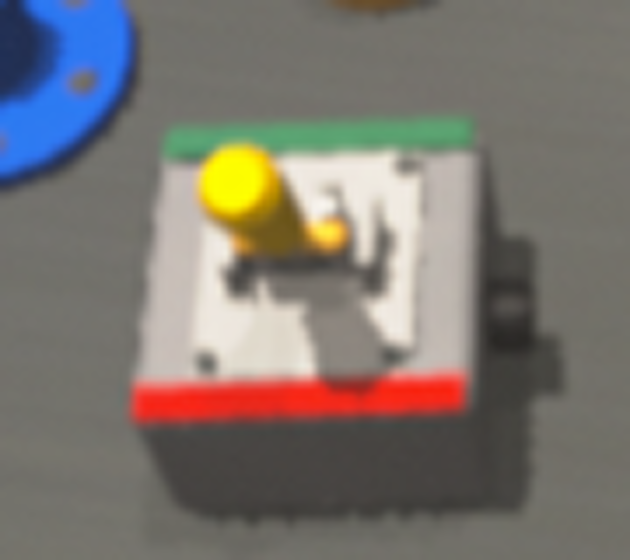

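View pics/b_tt.png

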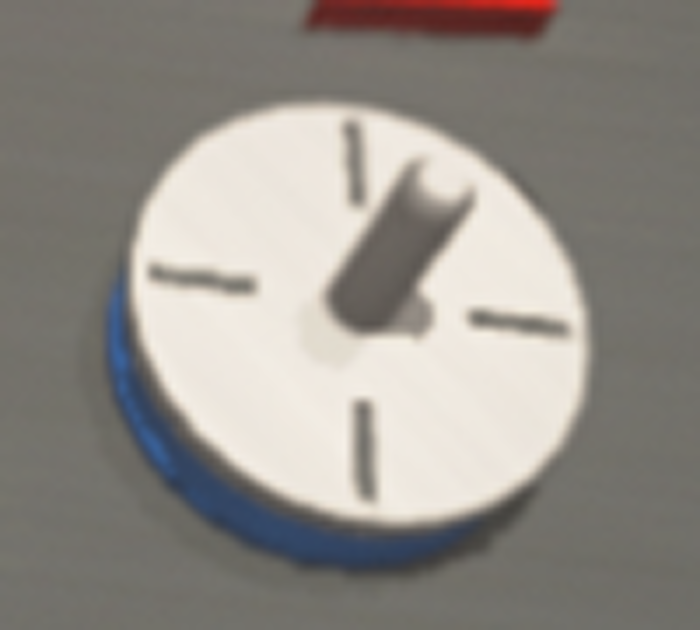

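The crops show the bare steel flange at crop (325,270), with a clear neck. The switch has red far-side and green near-side strips, and the bat leans towards red. The plate and post are clearly visible. Next: measure the plate, post and switch.

Run:
```python
from h import *
S=cams.grab_frame("scene");T=cams.grab_frame("top")
def bright(p,uv,k=25):
    im=p["img"].astype(int); m=((im.min(2)>105)&(im.max(2)-im.min(2)<45)).astype(np.uint8)
    n,l,st,ce=cv2.connectedComponentsWithStats(m,connectivity=4)
    L=[(st[i,4],i) for i in range(1,n) if st[i,4]>300 and np.hypot(*(ce[i]-uv))<k]
    i=max(L)[1]; c,_=cv2.findContours((l==i).astype(np.uint8),cv2.RETR_EXTERNAL,cv2.CHAIN_APPROX_NONE)
    o=np.zeros(m.shape,np.uint8);cv2.drawContours(o,c,-1,1,-1);print(st[i]);return o>0
rs=bright(S,(366,250));rt=bright(T,(151,177))
PL=[[(75,49),(75,50)],[(12,50),(12,127),(8,135)]]
x0=at_z(T,(151,177),50)[:2];print(x0)
for a,b in [([S],[rs]),([T],[rt]),([S,T],[rs,rt])]:
    x,c=fit(a,b,PL,x0);print("post",x.round(1),round(c,3))
# switch corners
Pt=[270+np.array(a)[0]/7. for a in []]
ct=np.array([(150,208),(412,168),(468,432),(200,482)])/7.+[270,130]-.5
cs=np.array([(133,420),(465,408),(472,118),(166,128)])/7.+[130,180]-.5
for p,c,n in [(T,ct,"T"),(S,cs,"S")]:
    W=np.array([at_z(p,u,72) for u in c]); 
    print(n,W.round(1).tolist(),"ctr",W.mean(0).round(1),[round(float(np.linalg.norm(W[i]-W[(i+1)%4])),1) for i in range(4)])
# top order: redL redR greenR greenL ; bat
for p,u,o in [(T,(314,160),(270,130)),(S,(164,212),(0,0))]:
    L=cams.silhouettes(p,"bat_grip"); print([(r["conf"],r["centre"]) for r in L])
```

```text
Traceback (most recent call last):
ValueError: max() iterable argument is empty
```

```bash
cat > sw.py <<'E'
from h import *
S=cams.grab_frame("scene");T=cams.grab_frame("top")
def bright(p,uv,k=25):
    im=p["img"].astype(int); print(im[int(uv[1])+8,int(uv[0])-15],im[300,100]); m=((im.min(2)>135)).astype(np.uint8)
    n,l,st,ce=cv2.connectedComponentsWithStats(m,connectivity=4)
    L=[(st[i,4],i) for i in range(1,n) if st[i,4]>300 and np.hypot(*(ce[i]-uv))<k]
    i=max(L)[1]; c,_=cv2.findContours((l==i).astype(np.uint8),cv2.RETR_EXTERNAL,cv2.CHAIN_APPROX_NONE)
    o=np.zeros(m.shape,np.uint8);cv2.drawContours(o,c,-1,1,-1);print(st[i]);return o>0
rs=bright(S,(366,250));rt=bright(T,(151,177))
PL=[[(75,49),(75,50)],[(12,50),(12,127),(8,135)]]
x0=at_z(T,(151,177),50)[:2];print(x0)
for a,b in [([S],[rs]),([T],[rt]),([S,T],[rs,rt])]:
    x,c=fit(a,b,PL,x0);print("post",x.round(1),round(c,3))
ct=np.array([(150,208),(412,168),(468,432),(200,482)])/7.+[270,130]-.5
cs=np.array([(133,420),(465,408),(472,118),(166,128)])/7.+[130,180]-.5
for p,c,n in [(T,ct,"T"),(S,cs,"S")]:
    W=np.array([at_z(p,u,72) for u in c]); 
    print(n,W.round(1).tolist(),"ctr",W.mean(0).round(1),[round(float(np.linalg.norm(W[i]-W[(i+1)%4])),1) for i in range(4)])
for p in (T,S):
    L=cams.silhouettes(p,"bat_grip"); print([(round(r["conf"],2),np.round(r["centre"],1)) for r in L])
E
python3 sw.py
```

```text
[237 231 222] [109 108 101]
[ 339  219   65   61 2762]
[206 207 199] [101 103  98]
[ 124  149   52   52 1964]
[609.91353235 219.93395729]
post [616.6 225.2] 0.984
post [618.  225.7] 0.983
post [617.1 225.6] 0.981
T [[661.9, -169.0, 72.0], [680.6, -272.9, 72.0], [574.5, -293.4, 72.0], [552.8, -188.8, 72.0]] ctr [ 617.4 -231.    72. ] [105.5, 108.1, 106.9, 110.9]
S [[679.0, -272.4, 72.0], [659.3, -169.2, 72.0], [550.8, -191.5, 72.0], [570.1, -294.1, 72.0]] ctr [ 614.8 -231.8   72. ] [105.1, 110.8, 104.4, 111.0]
[(0.76, array([316.1, 159.1]))]
[(0.47, array([167. , 209.6]))]
```

```bash
cat >> h.py <<'E'
from scipy.spatial.transform import Rotation as Ro
def st():
    s=env.state(); R=Ro.from_euler("xyz",s["ee_rot"],degrees=True).as_matrix()
    print("t",round(s["time_s"],2),"tcp",s["ee_pos"].round(1),"x",R[:,0].round(2),"jaw",np.degrees(np.arctan2(R[1,1],R[0,1])).round(1),"F",s["force"].round(1),"w",round(s["gripper_width"],1),"q",s["qpos"].round(0))
E
python3 -c "
from h import *
st()"
```

```text
t 2.3 tcp [210.  535.3 225. ] x [ 0.  0. -1.] jaw 68.6 F [ 0.3 -0.6 -0.8] w 91.1 q [67. 18. 90. -0. 72. -1.]
```

>>> arm_command(
  deltas=[
    [1, [245, -626, 0], 0],
    [1, [245, -626, 0], 0],
    [1, [245, -626, 0], 0],
    [1, [245, -626, 0], 0],
    [1, [245, -626, 0], 0],
    [1, [245, -626, 0], 0],
    [1, [245, -626, 0], 0],
    [1, [245, -626, 0], 0],
    [1, [245, -626, 0], 0],
    [1, [245, -626, 0], 0],
    [1, [245, -626, 0], 0],
    [1, [245, -626, 0], 0],
    [1, [245, -626, 0], 0],
    [1, [245, -626, 0], 0],
    [1, [245, -626, 0], 0],
    [1, [245, -626, -50], 0],
    [1, [245, -626, -70], 0],
    [1, [245, -626, -70], 0],
  ],
  grip_force=40,
)

```text
time_s: 4.1
ee_pos: [452.3, -89.3, 152.4]
ee_rot: [-175.2, 89.6, 163.4]
force: [-0.8, 0.4, 0.3]
gripper_width: 91.2
```

Run:
```python
from h import *
st();W=cams.grab_frame("wrist");save(W,"c_w",s=1.5)
print(ray(W,(256,192)))
rs=[r for r in cams.silhouettes(W,"flange_mid")]
print([(r["conf"],r["centre"],r["region"].sum()) for r in rs])
x,c=fit([W],[rs[0]["region"]],FL,[455,-91]);print(x,c)
```

```text
t 4.1 tcp [452.3 -89.3 152.4] x [-0.01  0.   -1.  ] jaw 68.6 F [-0.8  0.4  0.3] w 91.2 q [-13.  12. 110.   0.  58. -81.]
(array([385.08902474, -63.06364852, 312.89289705]), array([ 0.23194832, -0.0788941 , -0.96967173]))
[(0.95, [33.2, 122.2], np.int64(7081)), (0.85, [247.6, 187.9], np.int64(8190))]
[455. -91.] 0.0
```

View pics/c_w.png

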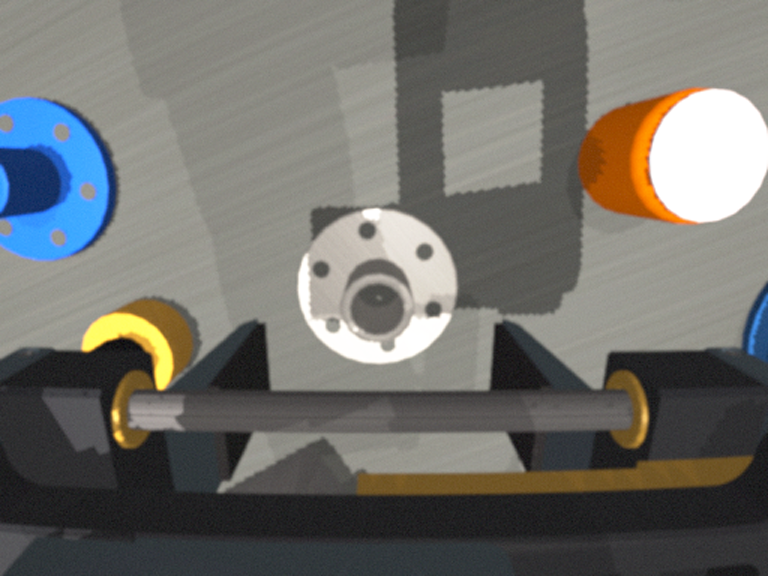

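Run:
```python
from h import *
st();W=cams.grab_frame("wrist")
rs=pick(W,"flange_mid",(247,188))
for x0 in ([455,-91],[448,-95]):
    x,c=fit([W],[rs],FL,x0);print(x,c)
st()
```

```text
t 4.2 tcp [455.2 -90.  155.6] x [ 0.  0. -1.] jaw 68.6 F [ 0.1  0.2 -0.5] w 91.0 q [-13.  12. 110.   0.  58. -81.]
[455.80588961 -92.65736294] 0.926522195289606
[455.78135061 -92.57730579] 0.9266376304099322
t 4.3 tcp [456.1 -90.4 156.6] x [ 0. -0. -1.] jaw 68.6 F [ 0.7 -0.4  0.7] w 91.3 q [-13.  12. 110.   0.  58. -81.]
```

Wrist view: the steel flange is centred between the fingers at (378,290) on the 1.5x picture. The wrist fit agrees to within 2 mm. Going down and gripping.

>>> arm_command(
  deltas=[
    [1, [0.3, -0.8, -40], 0],
    [1, [0.3, -0.8, -75], 0],
    [1, [0.3, -0.8, -105], 0],
    [1, [0.3, -0.8, -119], 0],
    [1, [0.3, -0.8, -119], 0],
    [0, [0.3, -0.8, -119], 0],
    [0, [0.3, -0.8, -119], 0],
    [0, [0.3, -0.8, -119], 0],
    [0, [0.3, -0.8, -119], 0],
    [0, [0.3, -0.8, -119], 0],
    [0, [0.3, -0.8, -119], 0],
    [0, [0.3, -0.8, -119], 0],
    [0, [0.3, -0.8, -119], 0],
  ],
  grip_force=40,
)

```text
time_s: 5.6
ee_pos: [455.2, -91.7, 36.1]
ee_rot: [-83.4, 90.0, -104.7]
force: [-0.4, -0.9, 2.7]
gripper_width: 43.1
```

Run:
```python
from h import *
for i in range(3): st();W=cams.grab_frame("wrist")
save(W,"d_w",s=1.5)
```

```text
t 5.6 tcp [455.2 -91.7  36.1] x [-0. -0. -1.] jaw 68.6 F [-0.4 -0.9  2.7] w 43.1 q [-13.  21. 118.  -0.  41. -81.]
t 5.65 tcp [455.2 -91.7  36.1] x [-0. -0. -1.] jaw 68.6 F [-0.6 -1.5  2.9] w 43.1 q [-13.  21. 118.  -0.  41. -81.]
t 5.7 tcp [455.2 -91.7  36.1] x [-0. -0. -1.] jaw 68.6 F [-0.5 -1.2  3. ] w 42.7 q [-13.  21. 118.  -0.  41. -81.]
```

>>> arm_command(
  deltas=[
    [0, [0, 0, 5], 0],
    [0, [0, 0, 20], 0],
    [0, [0, 0, 50], 0],
    [0, [0, 0, 90], 0],
    [0, [0, 0, 130], 0],
    [0, [0, 10, 155], 0],
    [0, [5, 45, 160], 0],
    [0, [10, 85, 160], 0],
    [0, [15, 125, 160], 0],
    [0, [20, 165, 160], 0],
    [0, [30, 205, 160], 0],
    [0, [55, 240, 160], 0],
    [0, [85, 265, 160], 0],
    [0, [115, 290, 160], 0],
    [0, [142, 308, 160], 0],
    [0, [156, 316, 160], 0],
    [0, [162, 317, 160], 0],
    [0, [162, 317, 160], 0],
    [0, [162, 317, 160], 0],
    [0, [162, 317, 160], 0],
  ],
)

```text
time_s: 7.75
ee_pos: [616.2, 224.7, 195.9]
ee_rot: [-146.0, 89.9, -167.4]
force: [0.1, 0.2, -7.2]
gripper_width: 42.6
```

Run:
```python
from h import *
for i in range(2): st();W=cams.grab_frame("wrist")
S=cams.grab_frame("scene");T=cams.grab_frame("top");st()
save(W,"e_w",s=1.5);save(S,"e_s",(290,90,450,300),3.);save(T,"e_t",(60,80,260,260),3.5)
z0=160
F2=[[(r,z+z0) for r,z in q] for q in FL]
for p in (S,T,W):
    for r in cams.silhouettes(p,"flange_mid"):
        c=np.array(r["centre"]); g=proj(p,[[617,226,z0+15]])[0]
        if np.hypot(*(c-g))<40: print(r["conf"],c,g,int(r["region"].sum()),fit([p],[r["region"]],F2,[617,226]))
```

```text
t 7.75 tcp [616.2 224.7 195.9] x [-0. -0. -1.] jaw 68.5 F [ 0.1  0.2 -7.2] w 42.6 q [ 19.  27.  81.   0.  73. -50.]
t 7.8 tcp [616.4 224.9 196.2] x [-0. -0. -1.] jaw 68.6 F [ 0.1  0.1 -5.9] w 42.7 q [ 19.  27.  81.   0.  73. -50.]
t 7.95 tcp [616.9 225.2 196.4] x [ 0.  0. -1.] jaw 68.6 F [-0.  -0.2 -7.1] w 42.7 q [ 19.  27.  81.   0.  73. -50.]
0.65 [386.  223.9] [389.99249535 220.53373911] 1787 (array([614.39093506, 224.64751989]), np.float64(0.7942680825040307))
0.68 [254.2 205.2] [254.74280833 231.56306199] 13730 (array([617.1662755 , 224.62981629]), np.float64(0.6588000983820944))
```

View pics/e_w.png

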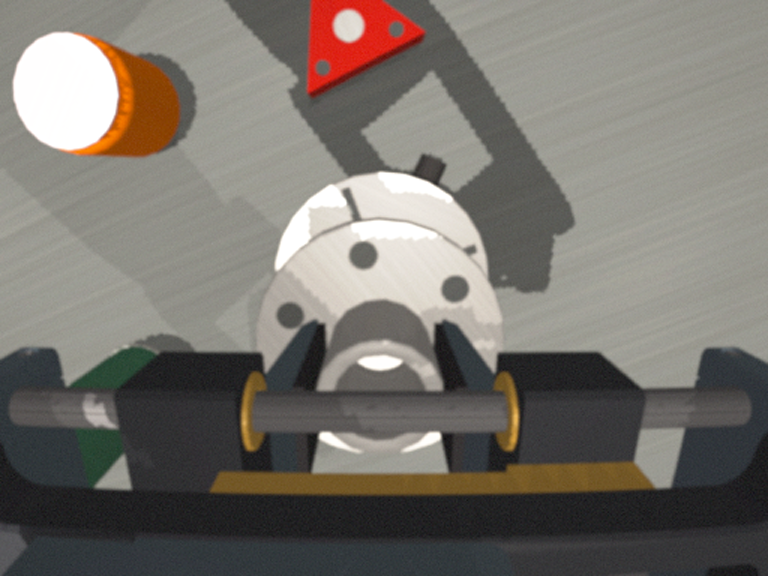

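View pics/e_s.png

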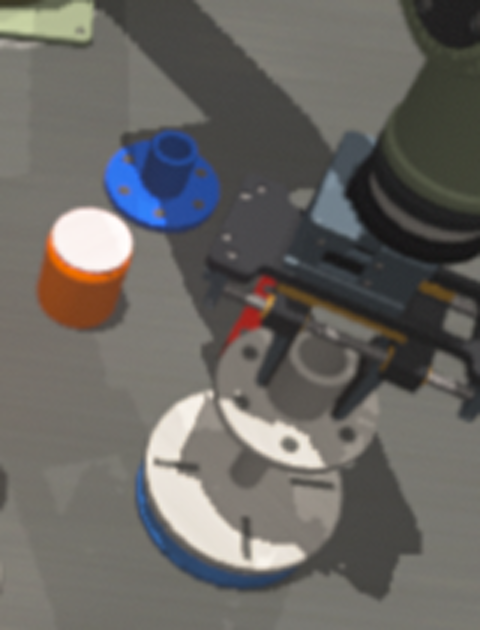

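View pics/e_t.png

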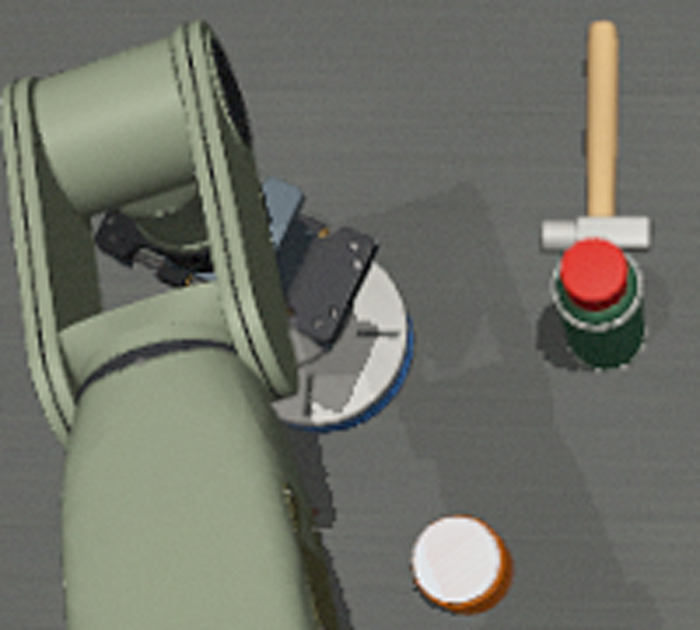

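```bash
cat >> h.py <<'E'
def overlay(p,n,circles,crop,s):
    im=cv2.resize(p["img"][:,:,::-1],None,fx=s,fy=s,interpolation=cv2.INTER_CUBIC)
    a=np.linspace(0,2*np.pi,90)
    for (x,y,z,r,c) in circles:
        q=proj(p,np.c_[x+r*np.cos(a),y+r*np.sin(a),np.full(90,z)])
        cv2.polylines(im,[np.round(((q+.5)*s)*16).astype(np.int32)],True,c,1,cv2.LINE_AA,4)
    x0,y0,x1,y1=[int(v*s) for v in crop]
    cv2.imwrite(f"pics/{n}.png",im[y0:y1,x0:x1])
E
python3 - <<'E'
from h import *
st();S=cams.grab_frame("scene");W=cams.grab_frame("wrist")
x,y,z=617.2,225.5,160.3
C=[(x,y,z+12,55,(0,0,255)),(x,y,z,55,(0,0,255)),(x,y,z+60,22,(0,255,0)),(617.1,225.6,50,75,(255,0,0))]
overlay(S,"f_s",C,(330,180,430,300),5);overlay(W,"f_w",C,(150,100,360,310),3)
E
```

```text
t 8.1 tcp [617.1 225.4 196.2] x [ 0.  0. -1.] jaw 68.6 F [-0.5 -0.4 -6.1] w 43.0 q [ 19.  27.  81.   0.  73. -50.]
```

View pics/f_s.png

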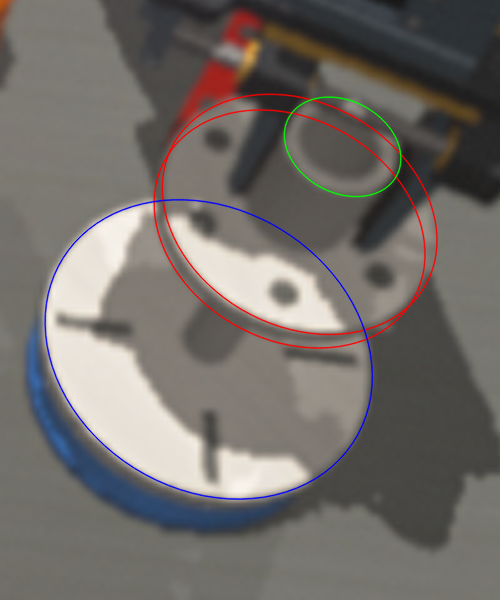

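View pics/f_w.png

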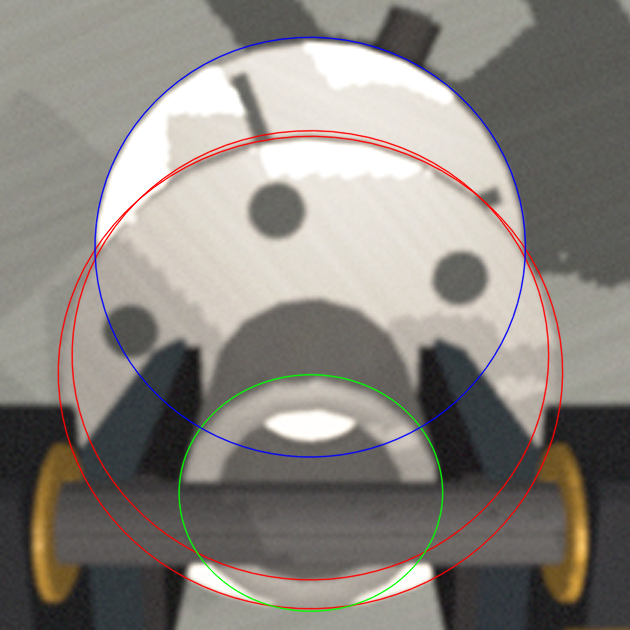

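```bash
cat > eg.py <<'E'
from h import *
import itertools
def grads(p):
    g=cv2.GaussianBlur(p["img"],(0,0),1.0).astype(np.float32)
    gx=np.stack([cv2.Sobel(g[:,:,i],cv2.CV_32F,1,0) for i in range(3)]);gy=np.stack([cv2.Sobel(g[:,:,i],cv2.CV_32F,0,1) for i in range(3)])
    m=np.minimum(np.sqrt(gx**2+gy**2).max(0),150); return m
def score(p,m,x,y,z,circ):
    a=np.linspace(0,2*np.pi,120,endpoint=False);t=0
    for r,h in circ:
        q=proj(p,np.c_[x+r*np.cos(a),y+r*np.sin(a),np.full(120,z+h)]).astype(np.float32)
        t+=cv2.remap(m,q[:,0].copy(),q[:,1].copy(),cv2.INTER_LINEAR).mean()
    return t
def search(ps,circ,x0,y0,z0,zr):
    ms=[grads(p) for p in ps];best=[]
    for dz in zr:
        b=max((sum(score(p,m,x0+dx,y0+dy,z0+dz,circ) for p,m in zip(ps,ms)),x0+dx,y0+dy) for dx in np.arange(-5,5.1,.5) for dy in np.arange(-5,5.1,.5))
        print("dz",dz,np.round(b,1))
E
python3 - <<'E'
from eg import *
S=cams.grab_frame("scene");W=cams.grab_frame("wrist")
C=[(55,12),(22,60),(15.5,60)]
for ps in ([S],[W],[S,W]):
    search(ps,C,617.2,225.5,160.3,[-4,-2,0,2])
E
```

```text
dz -4 [278.9 614.2 227. ]
dz -2 [278.1 615.2 226. ]
dz 0 [277.  616.7 225. ]
dz 2 [275.8 617.7 224.5]
dz -4 [281.  619.2 224.5]
dz -2 [276.9 618.7 225. ]
dz 0 [264.3 617.7 225. ]
dz 2 [249.1 616.7 225.5]
dz -4 [500.4 619.2 224.5]
dz -2 [522.6 618.2 225. ]
dz 0 [538.1 617.7 225. ]
dz 2 [514.9 616.7 225.5]
```

>>> arm_command(
  deltas=[
    [0, [-0.4, 0.4, -8], 0],
    [0, [-0.4, 0.4, -16], 0],
    [0, [-0.4, 0.4, -22], 0],
    [0, [-0.4, 0.4, -27], 0],
    [0, [-0.4, 0.4, -32], 0],
    [0, [-0.4, 0.4, -37], 0],
    [0, [-0.4, 0.4, -42], 0],
    [0, [-0.4, 0.4, -42], 0],
  ],
)

```text
time_s: 9.1
ee_pos: [616.4, 225.7, 153.0]
ee_rot: [-141.4, 89.9, -162.8]
force: [-0.5, -0.3, -6.3]
gripper_width: 43.0
```

```bash
python3 -c "
from h import *
st()"
```

```text
t 9.1 tcp [616.4 225.7 153. ] x [-0. -0. -1.] jaw 68.6 F [-0.5 -0.3 -6.3] w 43.0 q [ 19.  28.  84.   0.  68. -49.]
```

No contact and the post is entered (underside at about 117, below the 135 post top). Lowering to just above the plate.

>>> arm_command(
  deltas=[
    [0, [0, 0, -8], 0],
    [0, [0, 0, -16], 0],
    [0, [0, 0, -24], 0],
    [0, [0, 0, -32], 0],
    [0, [0, 0, -40], 0],
    [0, [0, 0, -48], 0],
    [0, [0, 0, -55], 0],
    [0, [0, 0, -60], 0],
    [0, [0, 0, -63], 0],
    [0, [0, 0, -63], 0],
    [0, [0, 0, -63], 0],
  ],
)

```text
time_s: 10.2
ee_pos: [617.1, 226.0, 91.2]
ee_rot: [47.7, 90.0, 26.3]
force: [0.3, -0.9, -7.6]
gripper_width: 42.7
```

>>> arm_command(
  deltas=[
    [0, [0, 0, -1], 0],
    [0, [0, 0, -2], 0],
    [0, [0, 0, -3], 0],
    [0, [0, 0, -4], 0],
    [0, [0, 0, -4], 0],
  ],
)

```text
time_s: 10.7
ee_pos: [616.8, 225.8, 86.8]
ee_rot: [-151.5, 90.0, -173.0]
force: [-0.3, -1.0, -7.4]
gripper_width: 43.2
```

>>> arm_command(
  deltas=[
    [0, [0, 0, -0.7], 0],
    [0, [0, 0, -1.4], 0],
    [0, [0, 0, -2], 0],
    [0, [0, 0, -2], 0],
  ],
)

```text
time_s: 11.1
ee_pos: [617.0, 226.0, 86.2]
ee_rot: [40.7, 89.9, 19.3]
force: [-2.3, -0.3, 2.3]
gripper_width: 42.7
```

>>> arm_command(
  deltas=[
    [0.3, [0, 0, 0], 0],
    [0.6, [0, 0, 0], 0],
    [1, [0, 0, 0], 0],
    [1, [0, 0, 0], 0],
    [1, [0, 0, 0], 0],
    [1, [0, 0, 0], 0],
    [1, [0, 0, 20], 0],
    [1, [0, 0, 50], 0],
    [1, [0, 0, 90], 0],
    [1, [0, 0, 130], 0],
    [1, [0, 0, 145], 0],
    [1, [0, 0, 145], 0],
    [1, [0, 0, 145], 0],
  ],
)

```text
time_s: 12.4
ee_pos: [616.5, 225.7, 229.1]
ee_rot: [-141.8, 89.9, -163.2]
force: [-0.9, 0.2, -0.2]
gripper_width: 91.1
```

Run:
```python
from eg import *
st();S=cams.grab_frame("scene");W=cams.grab_frame("wrist")
x,y,z=617.1,225.6,50
C=[(x,y,z+12,55,(0,0,255)),(x,y,z+60,22,(0,255,0)),(617.1,225.6,50,75,(255,0,0))]
overlay(S,"g_s",C,(310,180,430,300),5);overlay(W,"g_w",C,(100,100,400,300),2.5)
search([S,W],[(55,12),(22,60)],x,y,z,[-2,0,2,5])
```

```text
t 12.4 tcp [616.5 225.7 229.1] x [-0. -0. -1.] jaw 68.6 F [-0.9  0.2 -0.2] w 91.1 q [ 19.  26.  78.   0.  77. -49.]
dz -2 [325.  617.6 227.1]
dz 0 [334.9 617.1 226.6]
dz 2 [331.2 616.6 226.1]
dz 5 [315.5 621.6 230.6]
```

View pics/g_s.png

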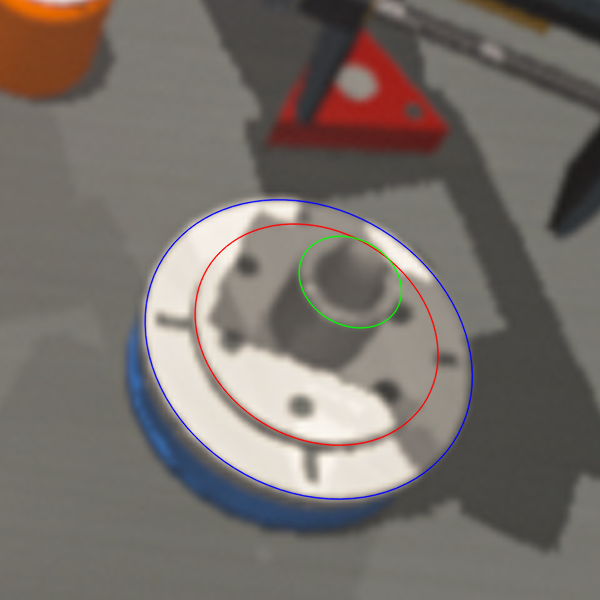

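View pics/g_w.png

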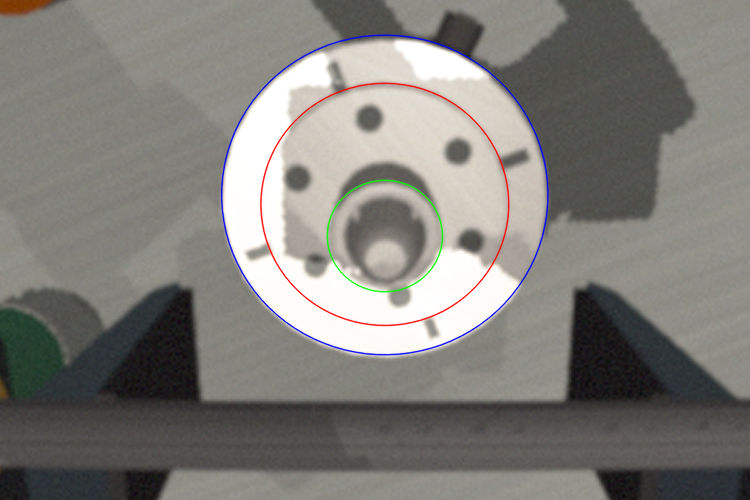

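The flange is seated (overlays match in both views, axis within 1 mm). Next, the cap.

>>> arm_command(
  deltas=[
    [1, [-40, -25, 0], 0],
    [1, [-75, -60, 0], 0],
    [1, [-90, -105, 0], 0],
    [1, [-100, -150, 0], 0],
    [1, [-110, -195, 0], 0],
    [1, [-120, -240, 0], 0],
    [1, [-130, -285, 0], 0],
    [1, [-140, -330, 0], 0],
    [1, [-150, -375, 0], 0],
    [1, [-165, -420, 0], 0],
    [1, [-175, -460, 0], 0],
    [0.8, [-186, -491, -20], 0],
    [0.7, [-186, -491, -55], 0],
    [0.7, [-186, -491, -70], 0],
    [0.7, [-186, -491, -70], 0],
    [0.7, [-186, -491, -70], 0],
    [0.7, [-186, -491, -70], 0],
  ],
)

```text
time_s: 14.2
ee_pos: [431.5, -265.2, 160.7]
ee_rot: [-8.5, 89.9, -29.9]
force: [-0.2, -0.4, -0.1]
gripper_width: 64.0
```

Run:
```python
from eg import *
st();S=cams.grab_frame("scene");W=cams.grab_frame("wrist")
x,y,z=431.3,-265.5,0
C=[(x,y,z+37,32,(0,0,255)),(x,y,0,32,(0,0,255)),(x,y,z+70,18,(0,255,0))]
overlay(W,"h_w",C,(100,70,400,310),2.5)
r=pick(W,"cap_mid",proj(W,[[x,y,30]])[0])
if r is not None: print(fit([W],[r],CAP,[x,y]))
search([W],[(32,37),(18,70)],x,y,z,[0]);st()
```

```text
t 14.2 tcp [ 431.5 -265.2  160.7] x [ 0. -0. -1.] jaw 68.6 F [-0.2 -0.4 -0.1] w 64.0 q [ -33.   15.  104.    0.   61. -101.]
(array([ 433.0673693, -265.8675878]), np.float64(0.97975203708907))
dz 0 [ 283.8  430.8 -264. ]
t 14.35 tcp [ 431.5 -265.1  160.9] x [ 0. -0. -1.] jaw 68.6 F [-0.1  1.4  0.1] w 63.8 q [ -33.   15.  104.    0.   61. -101.]
```

View pics/h_w.png

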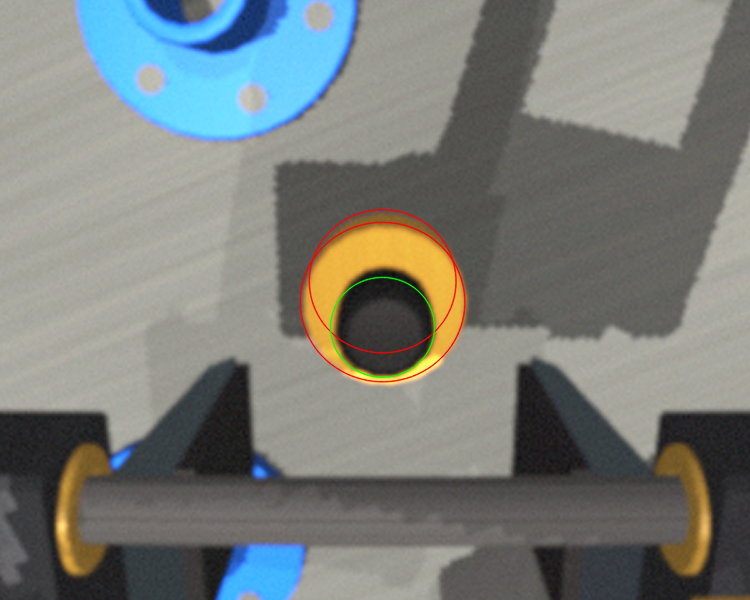

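The overlay sits on the brass cap with its knob between the fingers. Lowering and gripping the knob.

>>> arm_command(
  deltas=[
    [0.7, [0.2, -0.3, -40], 0],
    [0.7, [0.2, -0.3, -75], 0],
    [0.7, [0.2, -0.3, -98], 0],
    [0.7, [0.2, -0.3, -108], 0],
    [0.7, [0.2, -0.3, -108], 0],
    [0, [0.2, -0.3, -108], 0],
    [0, [0.2, -0.3, -108], 0],
    [0, [0.2, -0.3, -108], 0],
    [0, [0.2, -0.3, -108], 0],
    [0, [0.2, -0.3, -108], 0],
    [0, [0.2, -0.3, -108], 0],
    [0, [0.2, -0.3, -108], 0],
  ],
  grip_force=35,
)

```text
time_s: 15.55
ee_pos: [431.6, -265.4, 52.8]
ee_rot: [7.4, 89.9, -14.0]
force: [1.0, 1.7, 5.7]
gripper_width: 34.8
```

Run:
```python
from eg import *
st();W=cams.grab_frame("wrist");st()
```

```text
t 15.55 tcp [ 431.6 -265.4   52.8] x [ 0. -0. -1.] jaw 68.6 F [1.  1.7 5.7] w 34.8 q [ -33.   22.  112.    0.   46. -102.]
t 15.6 tcp [ 431.6 -265.4   52.8] x [ 0. -0. -1.] jaw 68.6 F [0.1 3.1 6.1] w 34.6 q [ -33.   22.  112.    0.   46. -102.]
```

>>> arm_command(
  deltas=[
    [0, [0, 0, 5], 0],
    [0, [0, 0, 25], 0],
    [0, [0, 0, 60], 0],
    [0, [0, 0, 105], 0],
    [0, [0, 20, 140], 0],
    [0, [5, 60, 160], 0],
    [0, [15, 105, 160], 0],
    [0, [30, 150, 160], 0],
    [0, [45, 195, 160], 0],
    [0, [60, 240, 160], 0],
    [0, [70, 285, 160], 0],
    [0, [85, 330, 160], 0],
    [0, [95, 375, 160], 0],
    [0, [110, 415, 160], 0],
    [0, [135, 450, 160], 0],
    [0, [165, 480, 160], 0],
    [0, [182, 490, 160], 0],
    [0, [185.5, 491, 160], 0],
    [0, [185.5, 491, 160], 0],
    [0, [185.5, 491, 160], 0],
  ],
)

```text
time_s: 17.6
ee_pos: [615.4, 224.5, 211.4]
ee_rot: [-133.5, 89.9, -155.0]
force: [-0.2, -0.4, -3.1]
gripper_width: 35.2
```

Run:
```python
from eg import *
cams.grab_frame("top");cams.grab_frame("top")
st();S=cams.grab_frame("scene");W=cams.grab_frame("wrist");st()
x,y,z=617.1,225.6,160
C=[(x,y,z+37,32,(0,0,255)),(x,y,z,32,(0,0,255)),(x,y,110,22,(0,255,0)),(x,y,62,55,(0,255,255))]
overlay(S,"i_s",C,(330,160,430,300),5);overlay(W,"i_w",C,(100,90,400,320),2.5)
search([S],[(32,37),(32,0)],x,y,z,[-2,0,2]);search([W],[(32,37)],x,y,z,[-2,0,2])
search([S,W],[(32,37),(32,0)],x,y,z,[-2,0,2])
```

```text
t 17.7 tcp [615.7 224.6 212.1] x [-0. -0. -1.] jaw 68.5 F [ 0.5  0.3 -3.1] w 35.0 q [ 19.  26.  79.  -0.  75. -49.]
t 17.8 tcp [616.  224.9 212.4] x [ 0.  0. -1.] jaw 68.5 F [-0.1 -0.4 -3.4] w 35.1 q [ 19.  26.  79.   0.  75. -49.]
dz -2 [191.4 614.1 224.6]
dz 0 [191.3 615.6 223.6]
dz 2 [191.3 616.6 223.1]
dz -2 [ 79.6 617.1 224.6]
dz 0 [ 78.5 616.6 224.6]
dz 2 [ 78.1 616.6 224.6]
dz -2 [334.2 617.1 224.1]
dz 0 [343.3 616.6 224.1]
dz 2 [345.7 616.6 224.1]
```

View pics/i_s.png

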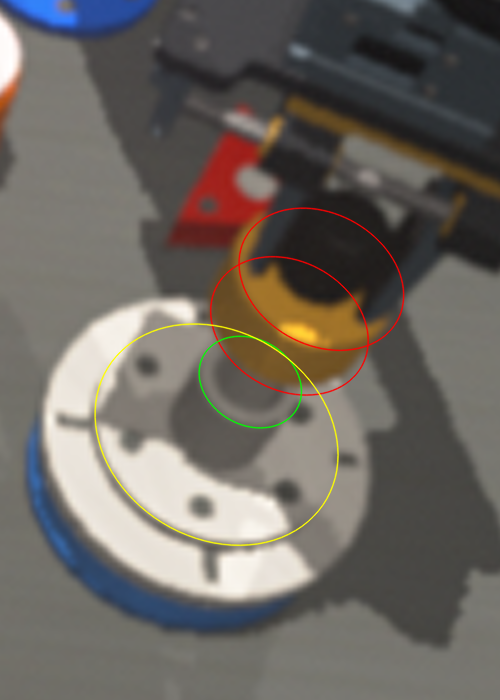

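View pics/i_w.png

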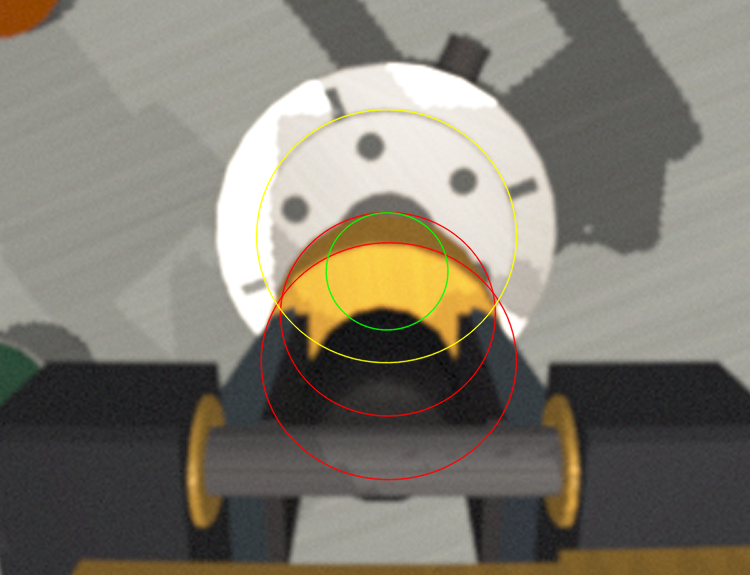

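>>> arm_command(
  deltas=[
    [0, [0, 0.5, -8], 0],
    [0, [0, 0.5, -15], 0],
    [0, [0, 0.5, -21], 0],
    [0, [0, 0.5, -26], 0],
    [0, [0, 0.5, -31], 0],
    [0, [0, 0.5, -36], 0],
    [0, [0, 0.5, -40], 0],
    [0, [0, 0.5, -40], 0],
  ],
)

```text
time_s: 18.6
ee_pos: [616.2, 226.0, 171.2]
ee_rot: [-143.2, 89.9, -164.6]
force: [-0.0, -0.6, -4.0]
gripper_width: 35.0
```

>>> arm_command(
  deltas=[
    [0, [0, 0, -2], 0],
    [0, [0, 0, -4], 0],
    [0, [0, 0, -6], 0],
    [0, [0, 0, -7], 0],
    [0, [0, 0, -8], 0],
    [0, [0, 0, -8], 0],
    [0, [0, 0, -8], 0],
  ],
)

```text
time_s: 19.3
ee_pos: [616.6, 226.1, 164.0]
ee_rot: [64.5, 90.0, 43.0]
force: [-0.1, 0.0, -3.0]
gripper_width: 35.0
```

>>> arm_command(
  deltas=[
    [0, [0, 0, -0.7], 0],
    [0, [0, 0, -1.4], 0],
    [0, [0, 0, -2], 0],
    [0, [0, 0, -2], 0],
    [0, [0, 0, -2], 0],
  ],
)

```text
time_s: 19.8
ee_pos: [616.7, 226.2, 162.8]
ee_rot: [42.4, 89.9, 20.9]
force: [-1.6, 0.0, 2.6]
gripper_width: 35.3
```

>>> arm_command(
  deltas=[
    [0.4, [0, 0, 0], 0],
    [0.7, [0, 0, 0], 0],
    [0.8, [0, 0, 0], 0],
    [0.8, [0, 0, 0], 0],
    [0.8, [0, 0, 0], 0],
    [0.8, [0, 0, 20], 0],
    [0.8, [0, 0, 50], 0],
    [0.8, [0, 0, 85], 0],
    [0.8, [0, 0, 100], 0],
    [0.8, [0, 0, 100], 0],
    [0.8, [0, 0, 100], 0],
  ],
)

```text
time_s: 20.9
ee_pos: [616.3, 226.0, 261.3]
ee_rot: [-144.8, 90.0, -166.3]
force: [0.4, 0.4, -0.6]
gripper_width: 72.9
```

Run:
```python
from eg import *
st();S=cams.grab_frame("scene");W=cams.grab_frame("wrist");st()
x,y,z=617.1,225.6,110
C=[(x,y,z+37,32,(0,0,255)),(x,y,z,32,(0,0,255)),(x,y,62,55,(0,255,255))]
overlay(S,"j_s",C,(330,180,430,300),5);overlay(W,"j_w",C,(100,90,400,320),2.5)
search([S,W],[(32,37),(32,0)],x,y,z,[-2,0,2,4])
L=cams.silhouettes(S,"bat_grip");print([(r["conf"],r["centre"]) for r in L])
save(S,"j_b",(120,170,220,270),7)
```

```text
t 20.9 tcp [616.3 226.  261.3] x [-0. -0. -1.] jaw 68.6 F [ 0.4  0.4 -0.6] w 72.9 q [ 19.  25.  74.   0.  81. -49.]
t 21.0 tcp [615.8 225.9 260.1] x [-0. -0. -1.] jaw 68.6 F [-0.4 -0.2  0.4] w 72.7 q [ 19.  25.  74.   0.  81. -49.]
dz -2 [465.2 617.6 226.1]
dz 0 [473.5 617.1 226.1]
dz 2 [473.6 616.6 226.1]
dz 4 [461.8 616.6 226.6]
[(0.63, [164.1, 207.4])]
```

View pics/j_s.png

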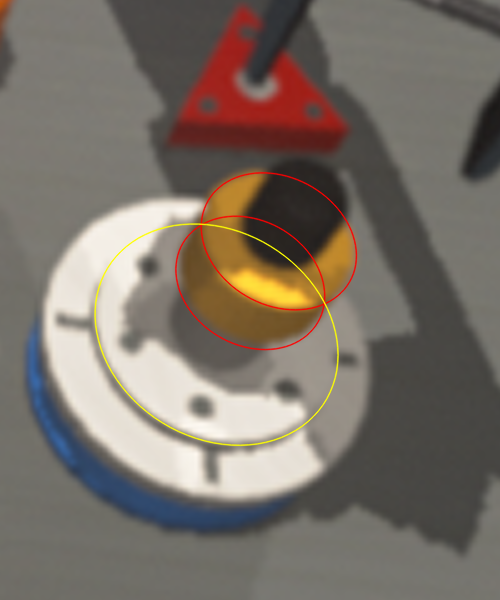

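View pics/j_w.png

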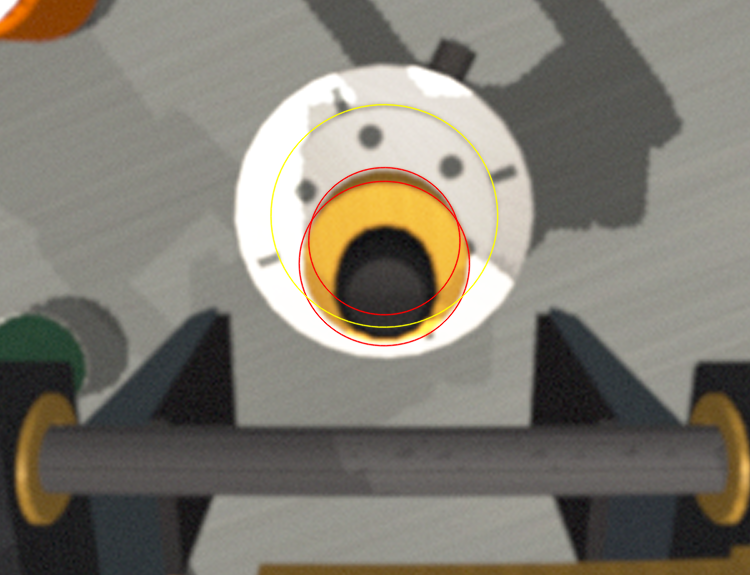

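>>> arm_command(
  deltas=[
    [0.8, [0, -45, 0], 0.1],
    [0.8, [0, -90, 0], 0.2],
    [0.8, [0, -135, 0], 0.3],
    [0.8, [0, -180, 0], 0.4],
    [0.8, [5, -225, 0], 0.5],
    [0.8, [10, -270, 0], 0.562],
    [0.8, [15, -315, 0], 0.562],
    [0.8, [20, -360, 0], 0.562],
    [0.8, [25, -405, 0], 0.562],
    [0.8, [30, -440, 0], 0.562],
    [0.8, [30, -451.5, 0], 0.562],
    [0.8, [30, -451.5, 0], 0.562],
    [0.8, [30, -451.5, 0], 0.562],
    [0.8, [30, -451.5, 0], 0.562],
    [0.8, [30, -451.5, 0], 0.562],
  ],
)

```text
time_s: 22.55
ee_pos: [646.6, -223.8, 262.2]
ee_rot: [72.3, 90.0, 83.2]
force: [0.5, 0.3, -0.0]
gripper_width: 73.2
```

```bash
cat > bat.py <<'E'
from eg import *
import sys
st();S=cams.grab_frame("scene");W=cams.grab_frame("wrist");st()
ang,pull=float(sys.argv[1]),float(sys.argv[2])
c=np.array([616.1,-231.4,0]);yb=np.array([-.983,-.187,0]);yb/=np.linalg.norm(yb);xb=np.array([yb[1],-yb[0],0]);
for p,n,crop,s in [(S,"s",(120,170,220,270),6),(W,"w",(100,60,420,320),2.3)]:
    im=cv2.resize(p["img"][:,:,::-1],None,fx=s,fy=s,interpolation=cv2.INTER_CUBIC)
    def L(P,col,cl=False):
        q=proj(p,P);cv2.polylines(im,[np.round((q+.5)*s*16).astype(np.int32)],cl,col,1,cv2.LINE_AA,4)
    L([c+xb*a*55+yb*b*55+[0,0,72] for a,b in [(-1,-1),(1,-1),(1,1),(-1,1)]],(255,0,0),True)
    d=yb*np.sin(ang)+np.array([0,0,np.cos(ang)]);u=np.cross(d,xb);P0=c+[0,0,80]
    t=np.linspace(0,2*np.pi,60)
    for l,r in ((44,9),(80,11),(112,12.5)): L([P0+d*(l+pull)+r*(np.cos(k)*xb+np.sin(k)*u) for k in t],(255,0,255),True)
    L([P0,P0+d*(112+pull)],(255,255,0))
    x0,y0,x1,y1=[int(v*s) for v in crop];cv2.imwrite(f"pics/{sys.argv[3]}_{n}.png",im[y0:y1,x0:x1])
print("grip",(P0+d*(80+pull)).round(1))
E
python3 bat.py -0.4 0 k
```

```text
t 22.55 tcp [ 646.6 -223.8  262.2] x [ 0.  0. -1.] jaw 100.9 F [ 0.5  0.3 -0. ] w 73.2 q [ -20.   28.   70.    0.   83. -121.]
t 22.65 tcp [ 646.7 -224.2  262.3] x [ 0.  0. -1.] jaw 100.9 F [ 0.3 -1.2  0.5] w 73.0 q [ -20.   28.   70.    0.   83. -121.]
grip [ 646.7 -225.6  153.7]
```

View pics/k_s.png

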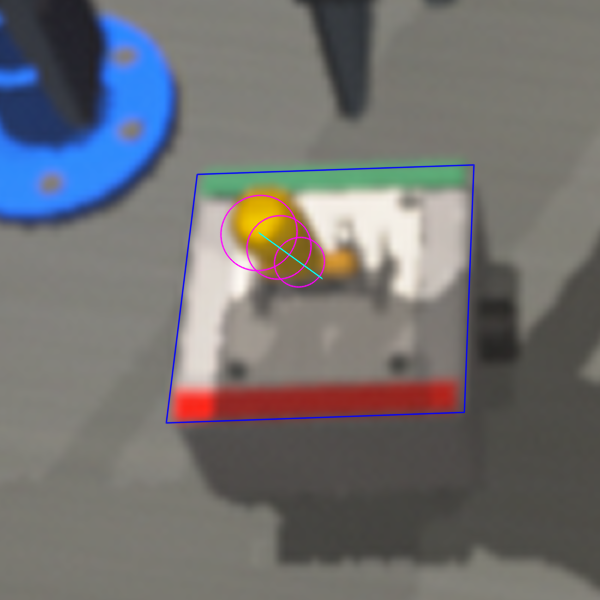

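View pics/k_w.png

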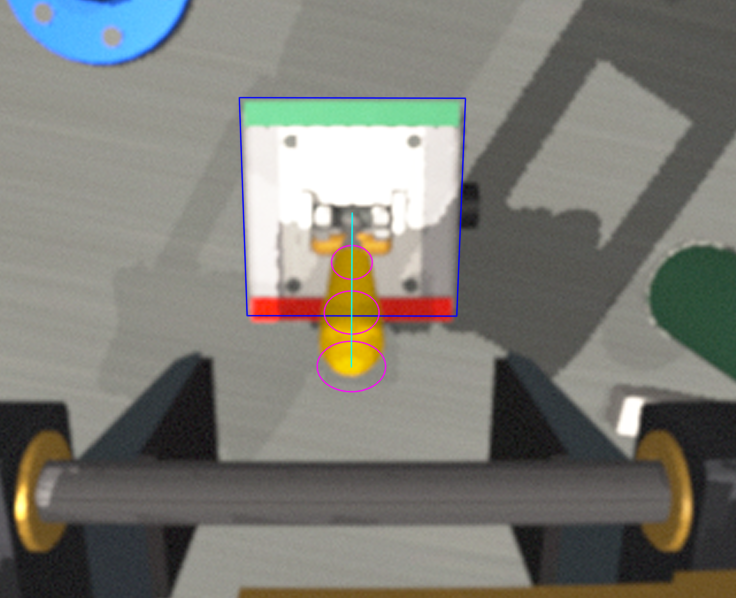

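Box and bat overlays agree to about 2–3 mm: the box rectangle sits on the strips, and the bat axis runs through the yellow handle. Descending and pinching.

>>> arm_command(
  deltas=[
    [0.7, [0, 0, -40], 0],
    [0.7, [-0.5, 0, -80], 0],
    [0.7, [-0.5, 0, -105], 0],
    [0.7, [-0.5, 0, -116.5], 0],
    [0.7, [-0.5, 0, -116.5], 0],
    [0.7, [-0.5, 0, -116.5], 0],
    [0, [-0.5, 0, -116.5], 0],
    [0, [-0.5, 0, -116.5], 0],
    [0, [-0.5, 0, -116.5], 0],
    [0, [-0.5, 0, -116.5], 0],
    [0, [-0.5, 0, -116.5], 0],
    [0, [-0.5, 0, -116.5], 0],
    [0, [-0.5, 0, -116.5], 0],
    [0, [-0.5, 0, -116.5], 0],
  ],
  grip_force=50,
)

```text
time_s: 24.05
ee_pos: [646.2, -225.1, 145.6]
ee_rot: [59.7, 90.0, 70.5]
force: [-0.6, 0.7, 0.8]
gripper_width: 22.8
```

```bash
python3 bat.py -0.4 0 l
```

```text
t 24.05 tcp [ 646.2 -225.1  145.6] x [ 0.  0. -1.] jaw 100.8 F [-0.6  0.7  0.8] w 22.8 q [ -20.   31.   80.    0.   68. -121.]
t 24.15 tcp [ 646.2 -225.1  145.6] x [ 0.  0. -1.] jaw 100.8 F [-0.2  2.   1.7] w 22.9 q [ -20.   31.   80.    0.   68. -121.]
grip [ 646.7 -225.6  153.7]
```

View pics/l_w.png

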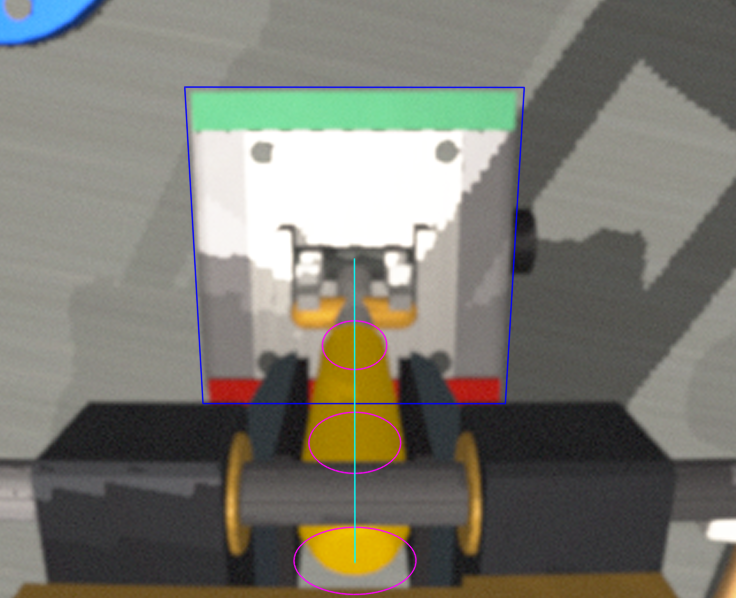

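View pics/l_s.png

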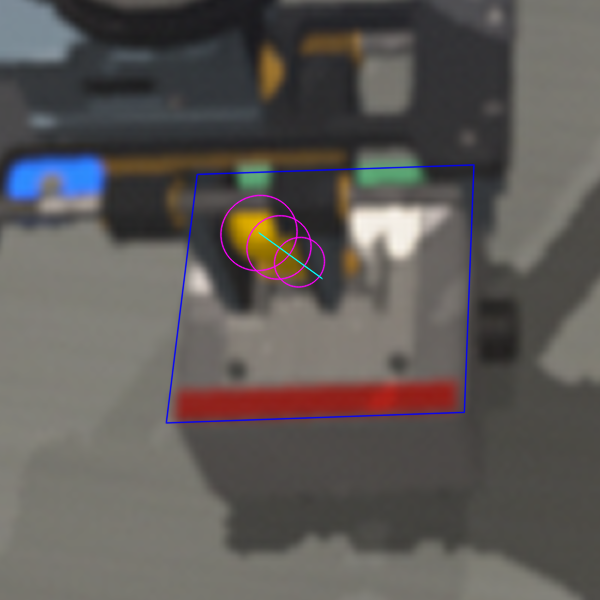

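>>> arm_command(
  deltas=[
    [0, [1.4, 0.3, 3.5], 0],
    [0, [2.9, 0.6, 7], 0],
    [0, [4.3, 0.8, 10.5], 0],
    [0, [5.8, 1.1, 14], 0],
    [0, [7.4, 1.4, 18], 0],
    [0, [7.4, 1.4, 18], 0],
    [0, [7.4, 1.4, 18], 0],
    [0, [7.4, 1.4, 18], 0],
  ],
  grip_force=55,
)

```text
time_s: 24.95
ee_pos: [652.8, -223.8, 162.8]
ee_rot: [151.5, 89.9, 162.3]
force: [-4.8, -0.1, -11.2]
gripper_width: 22.6
```

```bash
python3 bat.py -0.4 19 m
```

```text
t 24.95 tcp [ 652.8 -223.8  162.8] x [-0.  0. -1.] jaw 100.8 F [ -4.8  -0.1 -11.2] w 22.6 q [ -20.   31.   78.   -0.   71. -121.]
t 25.05 tcp [ 652.9 -223.8  163. ] x [-0.  0. -1.] jaw 100.8 F [ -4.4   0.1 -11.7] w 22.9 q [ -20.   31.   78.    0.   71. -121.]
grip [ 654.  -224.2  171.2]
```

View pics/m_w.png

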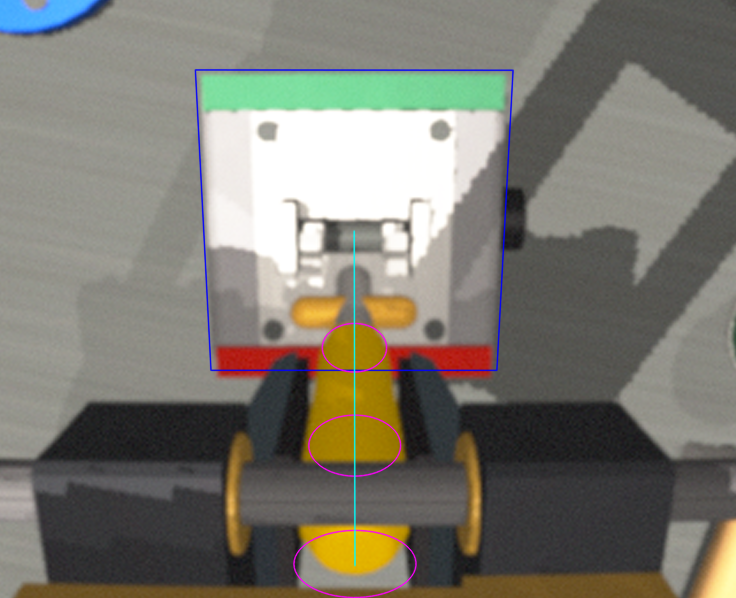

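>>> arm_command(
  deltas=[
    [0, [-6.8, -1.3, 2.4], 0],
    [0, [-13.6, -2.6, 4.5], 0],
    [0, [-20.6, -3.9, 6], 0],
    [0, [-27.8, -5.3, 7.1], 0],
    [0, [-35.1, -6.7, 7.5], 0],
    [0, [-42.3, -8.1, 7.5], 0],
    [0, [-49.6, -9.4, 6.8], 0],
    [0, [-56.8, -10.8, 5.6], 0],
    [0, [-62.8, -12, 4.1], 0],
    [0, [-68.9, -13.1, 2.3], 0],
    [0, [-74.6, -14.2, 0], 0],
    [0, [-74.6, -14.2, 0], 0],
    [0, [-74.6, -14.2, 0], 0],
  ],
)

```text
time_s: 26.35
ee_pos: [579.5, -238.3, 164.1]
ee_rot: [-14.4, 89.9, -3.6]
force: [4.9, 3.0, -10.4]
gripper_width: 22.9
```

```bash
python3 bat.py 0.4 19 n
```

```text
t 26.35 tcp [ 579.5 -238.3  164.1] x [ 0. -0. -1.] jaw 100.8 F [  4.9   3.  -10.4] w 22.9 q [ -23.   25.   88.    0.   67. -124.]
t 26.45 tcp [ 579.6 -238.2  164.2] x [ 0. -0. -1.] jaw 100.8 F [  4.    2.7 -10.3] w 22.4 q [ -23.   25.   88.    0.   67. -124.]
grip [ 578.2 -238.6  171.2]
```

View pics/n_w.png

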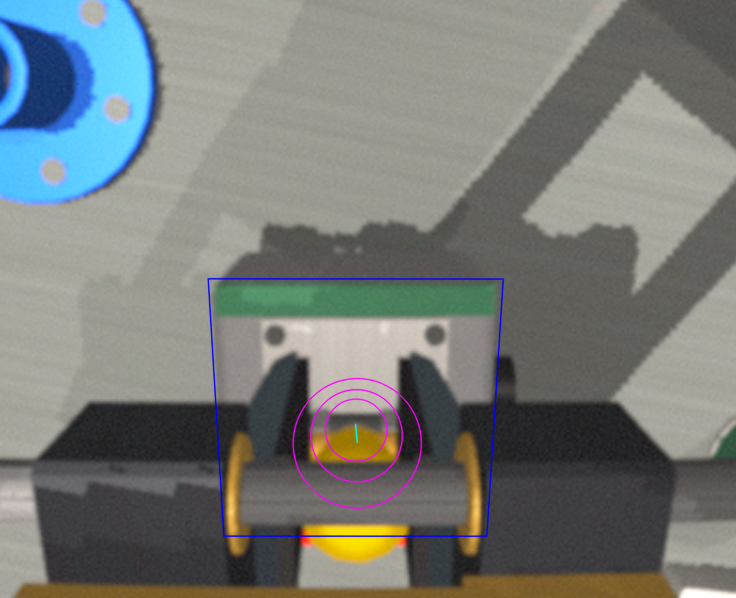

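View pics/n_s.png

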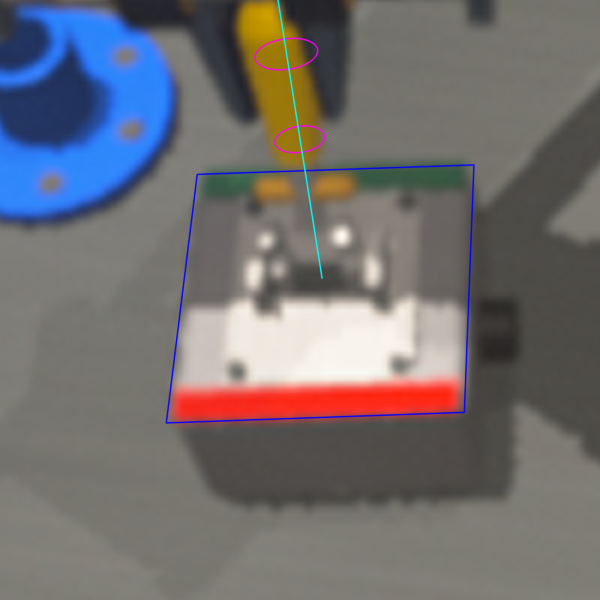

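>>> arm_command(
  deltas=[
    [0, [-1, -0.2, -2], 0],
    [0, [0.5, 0.1, -6], 0],
    [0, [2, 0.4, -10], 0],
    [0, [3.5, 0.7, -14], 0],
    [0, [4.8, 0.9, -17], 0],
    [0, [4.8, 0.9, -17], 0],
    [0, [4.8, 0.9, -17], 0],
  ],
)

```text
time_s: 27.15
ee_pos: [583.9, -237.5, 148.1]
ee_rot: [-37.5, 89.9, -26.7]
force: [-0.7, 3.1, 4.1]
gripper_width: 22.5
```

>>> arm_command(
  deltas=[
    [0.3, [0, 0, 0], 0],
    [0.6, [0, 0, 0], 0],
    [0.7, [0, 0, 0], 0],
    [0.7, [0, 0, 0], 0],
    [0.7, [0, 0, 0], 0],
    [0.7, [0, 0, 20], 0],
    [0.7, [0, 0, 55], 0],
    [0.7, [0, 0, 95], 0],
    [0.7, [0, 0, 115], 0],
    [0.7, [0, 0, 115], 0],
    [0.7, [0, 0, 115], 0],
  ],
)

```text
time_s: 28.25
ee_pos: [583.4, -237.2, 260.8]
ee_rot: [148.0, 90.0, 158.7]
force: [-1.2, 0.0, -0.5]
gripper_width: 63.9
```

```bash
python3 bat.py 0.4 0 o
```

```text
t 28.25 tcp [ 583.4 -237.2  260.8] x [-0.  0. -1.] jaw 100.8 F [-1.2  0.  -0.5] w 63.9 q [ -23.   22.   78.   -0.   79. -124.]
t 28.35 tcp [ 582.8 -237.   259.4] x [-0.  0. -1.] jaw 100.8 F [0.2 0.2 0.2] w 63.4 q [ -23.   22.   78.   -0.   79. -124.]
grip [ 585.5 -237.2  153.7]
```

View pics/o_w.png

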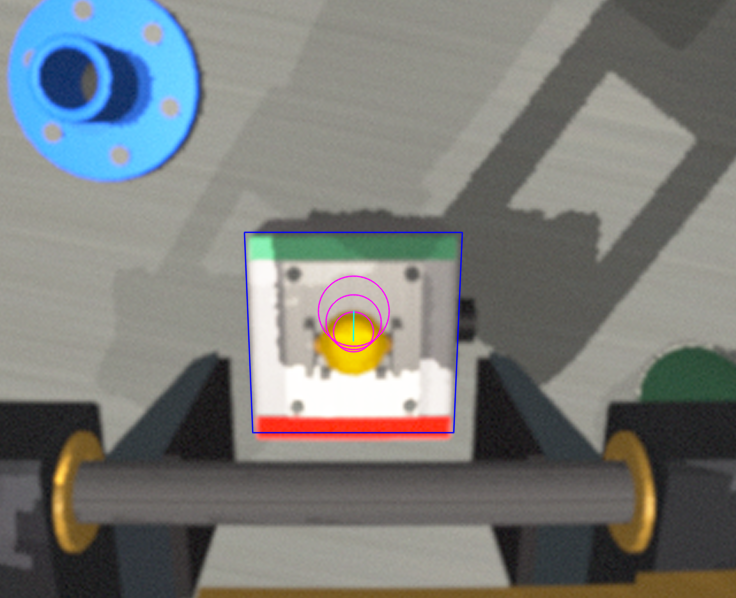

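View pics/o_s.png

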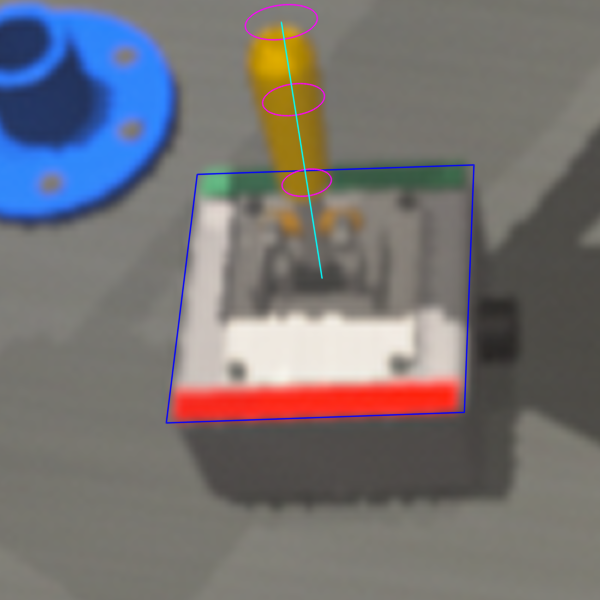

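The bat stands on the green side, but the model tip doesn't match well, so I'll fit angle and pull from the yellow mask before trusting it.

```bash
cat > bf.py <<'E'
from eg import *
c=np.array([616.1,-231.4,0]);yb=np.array([-.983,-.187,0]);yb/=np.linalg.norm(yb);xb=np.array([yb[1],-yb[0],0])
def mk(p,ang,pull,off):
    d=yb*np.sin(ang)+np.array([0,0,np.cos(ang)]);u=np.cross(d,xb);P0=c+off+[0,0,80];t=np.linspace(0,2*np.pi,40)
    m=np.zeros((384*4,512*4),np.uint8)
    X=[P0+d*(l+pull)+r*(np.cos(k)*xb+np.sin(k)*u) for l,r in ((44,9),(100,12),(106,11.5),(110,8.5),(112,4)) for k in t]
    cv2.fillConvexPoly(m,np.round(cv2.convexHull(((proj(p,X)+.5)*4).astype(np.float32))).astype(np.int32),1);return m>0
def yel(p):
    h=cv2.cvtColor(p["img"],cv2.COLOR_RGB2HSV);m=((h[:,:,0]>21)&(h[:,:,0]<33)&(h[:,:,1]>170)&(h[:,:,2]>60)).astype(np.uint8)
    g=proj(p,[c+[0,0,130]])[0];yy,xx=np.mgrid[:384,:512];m[np.hypot(xx-g[0],yy-g[1])>60]=0
    n,l,s,_=cv2.connectedComponentsWithStats(m);return l==1+np.argmax(s[1:,4])
def run(ps,tag):
    R=[cv2.resize(yel(p).astype(np.float32),None,fx=4,fy=4)>.5 for p in ps]
    print(tag,[int(r.sum()/16) for r in R])
    for pull in (0,4,10,18):
        def f(v):
            return np.mean([1-(lambda m:(m&r).sum()/(m|r).sum())(mk(p,v[0],pull,np.array([v[1],v[2],0]))) for p,r in zip(ps,R)])+.002*(v[1]**2+v[2]**2)/4
        o=min((minimize(f,[a,0,0],method="Nelder-Mead",options=dict(initial_simplex=[[a,0,0],[a+.05,0,0],[a,1,0],[a,0,1]],xatol=.003,fatol=1e-4)) for a in (.2,.4)),key=lambda o:o.fun)
        print(pull,o.x.round(2),round(1-o.fun,3))
E
python3 - <<'E'
from bf import *
S=cams.grab_frame("scene");W=cams.grab_frame("wrist")
run([S,W],"both");run([S],"S");run([W],"W")
save(S,"p_s",(150,160,200,230),8);save(W,"p_w",(190,140,320,270),5)
E
```

```text
both [227, 572]
0 [ 0.29 -0.86 -0.27] 0.839
4 [ 0.29 -0.4  -0.06] 0.826
10 [0.3  1.37 0.52] 0.774
18 [0.3  2.   0.38] 0.69
S [227]
0 [ 0.29 -1.16 -0.85] 0.788
4 [ 0.25 -1.08  0.7 ] 0.79
10 [ 0.18 -0.78  1.79] 0.804
18 [0.13 1.38 4.1 ] 0.795
W [572]
0 [0.32 2.52 0.33] 0.898
4 [ 0.29  0.01 -0.12] 0.872
10 [0.32 3.04 0.27] 0.834
18 [0.32 2.62 0.35] 0.781
```

View pics/p_s.png

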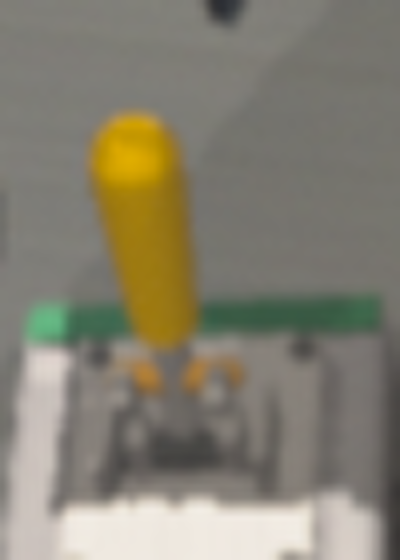

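View pics/p_w.png

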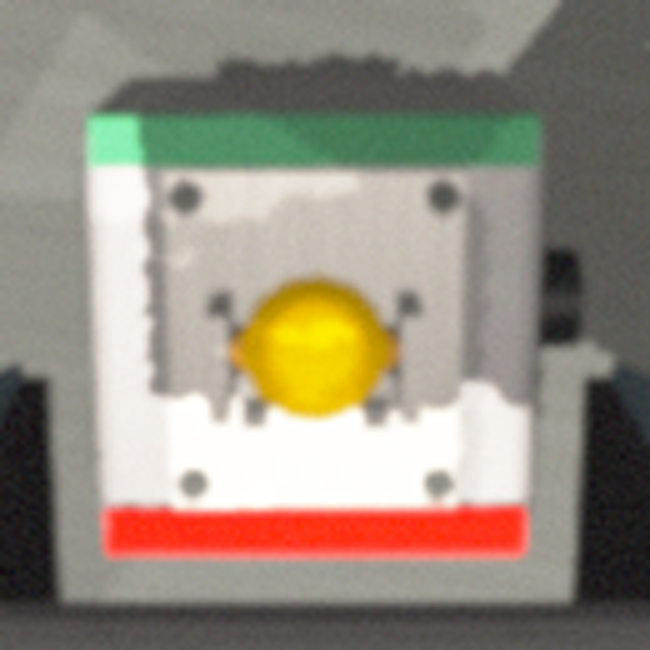

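Run:
```python
from bf import *
S=cams.grab_frame("scene");T=cams.grab_frame("top")
run([S],"now S")
z=np.load("ab.npz");S0=dict(S);S0["img"]=z["s"];T0=dict(T);T0["img"]=z["t"]
def f0(ps,tag,starts):
    R=[cv2.resize(yel(p).astype(np.float32),None,fx=4,fy=4)>.5 for p in ps]
    def f(v): return np.mean([1-(lambda m:(m&r).sum()/(m|r).sum())(mk(p,v[0],0,np.array([v[1],v[2],0]))) for p,r in zip(ps,R)])+.0005*(v[1]**2+v[2]**2)
    for a in starts:
        o=minimize(f,[a,0,0],method="Nelder-Mead",options=dict(initial_simplex=[[a,0,0],[a+.05,0,0],[a,1,0],[a,0,1]],xatol=.003,fatol=1e-4));print(tag,o.x.round(3),round(1-o.fun,3),[int(r.sum()/16) for r in R])
f0([S0],"S0",[-.4]);f0([T0],"T0",[-.4]);f0([S0,T0],"ST0",[-.4]);f0([S],"S",[.35])
save(T,"q_t",(270,120,350,200),7)
```

```text
now S [227]
0 [ 0.3  -0.77 -0.28] 0.795
4 [ 0.25 -1.08  0.7 ] 0.79
10 [ 0.16 -2.71  1.53] 0.809
18 [0.12 0.67 3.92] 0.798
S0 [-0.343 -0.468 -0.645] 0.685 [119]
T0 [-0.347 -0.167  0.65 ] 0.823 [135]
ST0 [-0.354 -0.776  0.505] 0.751 [119, 135]
S [ 0.318  0.708 -0.022] 0.783 [227]
```

View pics/q_t.png

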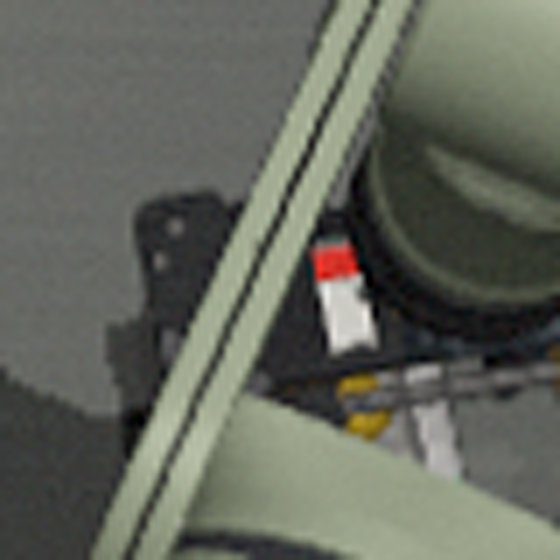

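Start images (true angle about -0.4) fit as -0.35, so the fit reads about 0.05 low. The bat is now at roughly 0.30–0.35, with pull about 0. That's close to the 0.27 threshold, so I'll nudge it gently towards the green stop with closed fingers.

>>> arm_command(
  deltas=[
    [0, [30, 5.5, 0], 0],
    [0, [62, 11.5, 0], 0],
    [0, [62, 11.5, 0], 0],
    [0, [62, 11.5, 0], 0],
    [0, [62, 11.5, -40], 0],
    [0, [62, 11.5, -75], 0],
    [0, [62, 11.5, -89], 0],
    [0, [62, 11.5, -89], 0],
    [0, [62, 11.5, -89], 0],
  ],
  grip_force=10,
)

```text
time_s: 29.45
ee_pos: [646.1, -226.3, 174.1]
ee_rot: [-31.9, 89.9, -21.1]
force: [-0.3, -0.1, 0.6]
gripper_width: 0.8
```

>>> arm_command(
  deltas=[
    [0, [-6, -1.1, 0], 0],
    [0, [-12, -2.2, 0], 0],
    [0, [-18, -3.4, 0], 0],
    [0, [-24, -4.5, 0], 0],
    [0, [-27, -5.1, 0], 0],
    [0, [-30, -5.7, 0], 0],
    [0, [-32, -6.1, 0], 0],
    [0, [-34, -6.5, 0], 0],
    [0, [-34, -6.5, 0], 0],
    [0, [-34, -6.5, 0], 0],
  ],
)

```text
time_s: 30.45
ee_pos: [611.7, -232.3, 172.4]
ee_rot: [106.4, 90.0, 117.2]
force: [-0.2, 0.4, -0.2]
gripper_width: 0.7
```

Run:
```python
from bf import *
st();S=cams.grab_frame("scene");W=cams.grab_frame("wrist");st()
save(S,"r_s",(120,140,220,260),5);save(W,"r_w",(100,100,420,384),2.3)
```

```text
t 30.45 tcp [ 611.7 -232.3  172.4] x [-0.  0. -1.] jaw 100.8 F [-0.2  0.4 -0.2] w 0.7 q [ -22.   27.   83.    0.   70. -123.]
t 30.55 tcp [ 611.8 -232.3  172.4] x [-0.  0. -1.] jaw 100.8 F [-0.6  0.7 -0.4] w 0.6 q [ -22.   27.   83.    0.   70. -123.]
```

View pics/r_s.png

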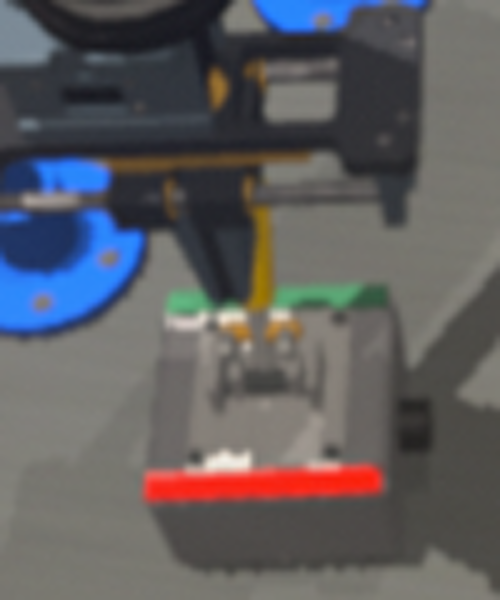

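View pics/r_w.png

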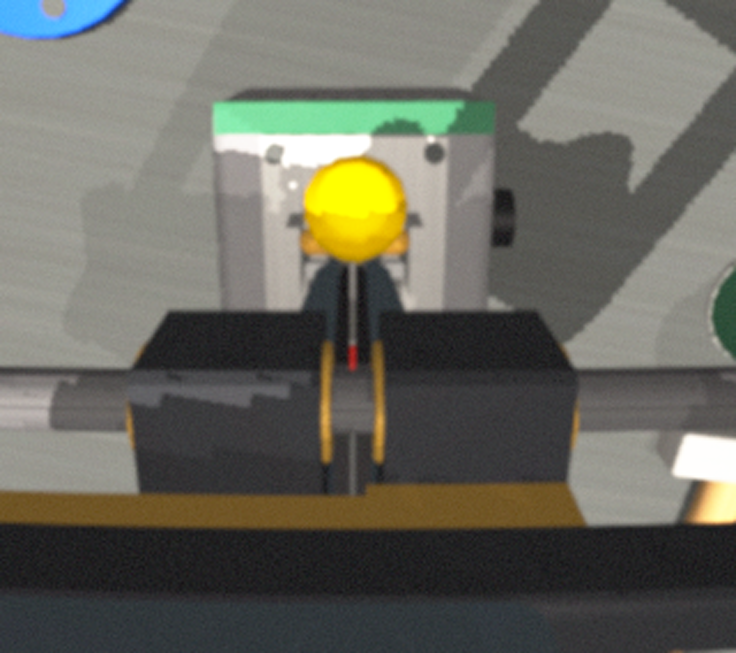

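>>> arm_command(
  deltas=[
    [0, [-1, -0.2, 0], 0],
    [0, [-2, -0.4, 0], 0],
    [0, [-3, -0.6, 0], 0],
    [0, [-4, -0.8, 0], 0],
    [0, [-4, -0.8, 0], 0],
  ],
)

```text
time_s: 31.05
ee_pos: [608.4, -233.0, 172.7]
ee_rot: [-6.0, 89.9, 4.8]
force: [3.0, 0.7, -0.9]
gripper_width: 0.3
```

>>> arm_command(
  deltas=[
    [0, [-1, -0.2, 0], 0],
    [0, [-2, -0.4, 0], 0],
    [0, [-3, -0.6, 0], 0],
    [0, [-3, -0.6, 0], 0],
  ],
)

```text
time_s: 31.45
ee_pos: [607.2, -233.3, 172.9]
ee_rot: [-7.1, 89.7, 3.7]
force: [7.8, 2.3, -2.3]
gripper_width: 0.6
```

Force has risen to 8 N with little motion, so the bat is at its green stop. Backing off and up.

>>> arm_command(
  deltas=[
    [0, [5, 1, 0], 0],
    [0, [20, 3.8, 0], 0],
    [0, [35, 6.6, 0], 0],
    [0, [35, 6.6, 30], 0],
    [0, [35, 6.6, 70], 0],
    [0, [35, 6.6, 90], 0],
    [0, [0, 30, 90], 0],
    [0, [-50, 60, 90], 0],
    [0, [-95, 80, 90], 0],
    [0, [-140, 100, 90], 0],
    [0, [-185, 110, 90], 0],
    [0, [-230, 120, 90], 0],
    [0, [-250, 120, 90], 0],
    [0, [-250, 120, 90], 0],
    [0, [-250, 120, 90], 0],
    [0, [-250, 120, 90], 0],
  ],
)

```text
time_s: 33.05
ee_pos: [355.6, -114.1, 262.6]
ee_rot: [-114.6, 90.0, -103.8]
force: [-0.2, 0.2, -0.3]
gripper_width: 0.4
```

Run:
```python
from bf import *
st();S=cams.grab_frame("scene");T=cams.grab_frame("top");st()
run([S],"S");run([T],"T");run([S,T],"ST")
save(S,"s_s",s=1.5);save(T,"s_t",(100,110,370,270),2.8);save(T,"s_b",(270,130,350,210),7)
search([S,T],[(32,37),(32,0)],617.1,225.6,110,[-2,0,2,4])
search([S,T],[(55,12),(55,0)],617.1,225.6,50,[0])
```

```text
t 33.05 tcp [ 355.6 -114.1  262.6] x [-0. -0. -1.] jaw 100.8 F [-0.2  0.2 -0.3] w 0.4 q [ -20.   -2.  109.   -0.   73. -120.]
t 33.15 tcp [ 355.6 -114.   262.3] x [-0.  0. -1.] jaw 100.8 F [ 0.7 -0.3 -0.5] w 0.3 q [ -20.   -2.  109.   -0.   73. -120.]
S [255]
0 [ 0.41 -2.79 -1.45] 0.859
4 [ 0.35 -2.28  0.16] 0.861
10 [0.3  0.44 2.36] 0.854
18 [0.2  0.19 4.36] 0.829
T [86]
0 [ 0.38 -1.89  0.49] 0.829
4 [ 0.36 -2.83  1.6 ] 0.835
10 [ 0.38 -1.29  2.27] 0.826
18 [ 0.35 -2.41  3.35] 0.828
ST [255, 86]
0 [ 0.37 -3.13  0.16] 0.831
4 [ 0.38 -1.37  0.53] 0.834
10 [0.39 0.68 1.35] 0.785
18 [0.38 1.15 1.99] 0.712
dz -2 [518.1 614.1 226.6]
dz 0 [520.1 614.6 226.1]
dz 2 [520.2 615.1 225.1]
dz 4 [517.4 615.6 224.6]
dz 0 [363.4 620.6 228.1]
```

View pics/s_s.png

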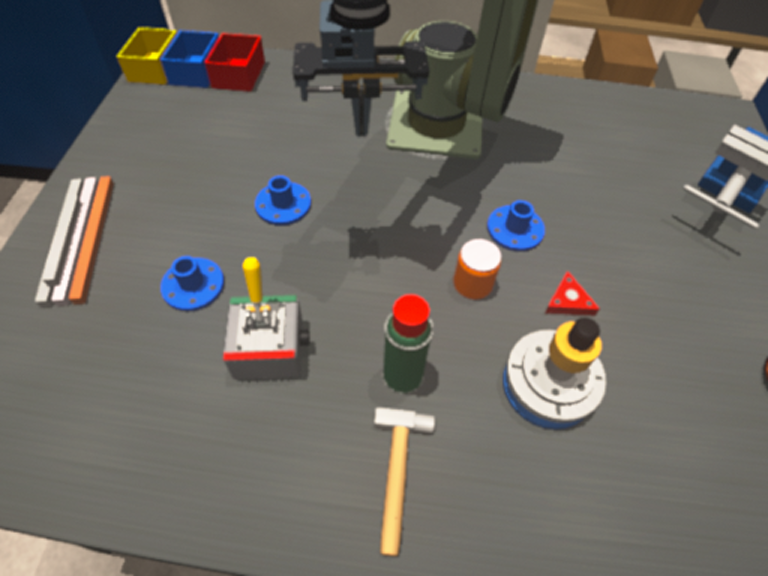

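View pics/s_t.png

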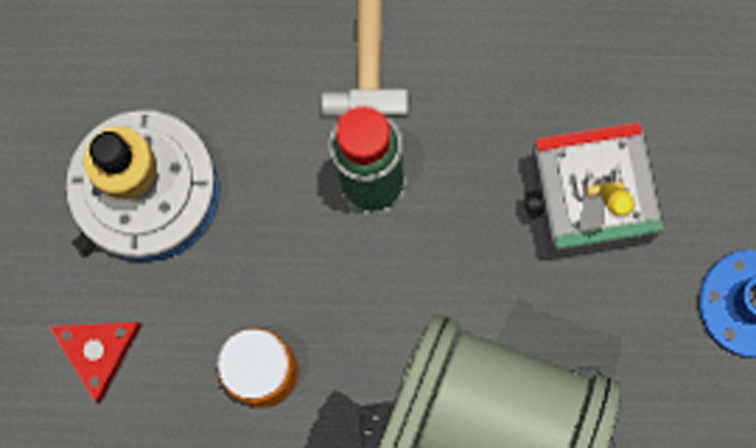

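View pics/s_b.png

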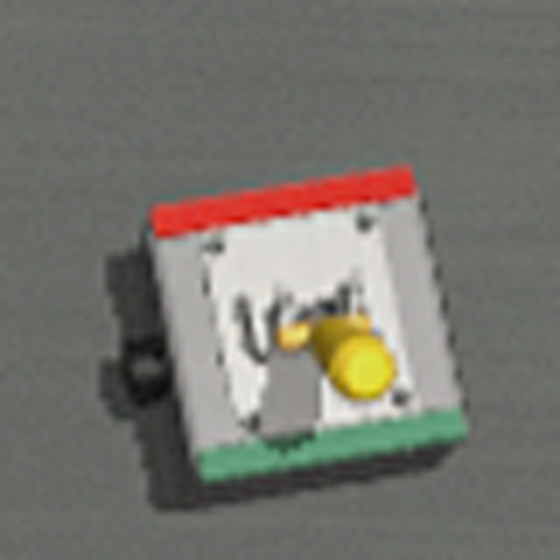

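Run:
```python
from bf import *
S=cams.grab_frame("scene");save(S,"t_b",(150,165,210,245),9)
z=np.load("ab.npz")
for L in (20,25,30,35,40,45,50,55):
    o=[]
    for a in (-.4,.41):
        d=yb*np.sin(a)+np.array([0,0,np.cos(a)]);o.append(proj(S,[c+[0,0,80]+d*L])[0].round(1).tolist())
    print(L,o, "start crop",((np.array(o[0])+.5-[130,180])*7).round(),"now crop",((np.array(o[1])+.5-[150,165])*9).round())
```

```text
20 [[171.4, 214.6], [172.0, 208.6]] start crop [293. 246.] now crop [202. 397.]
25 [[171.0, 214.3], [171.7, 206.8]] start crop [290. 244.] now crop [200. 381.]
30 [[170.6, 214.0], [171.4, 205.0]] start crop [288. 242.] now crop [197. 364.]
35 [[170.1, 213.7], [171.1, 203.1]] start crop [284. 239.] now crop [194. 347.]
40 [[169.7, 213.4], [170.8, 201.2]] start crop [281. 237.] now crop [192. 330.]
45 [[169.2, 213.0], [170.5, 199.3]] start crop [278. 234.] now crop [189. 313.]
50 [[168.8, 212.7], [170.2, 197.5]] start crop [275. 232.] now crop [186. 297.]
55 [[168.3, 212.4], [169.9, 195.5]] start crop [272. 230.] now crop [184. 279.]
```

View pics/t_b.png

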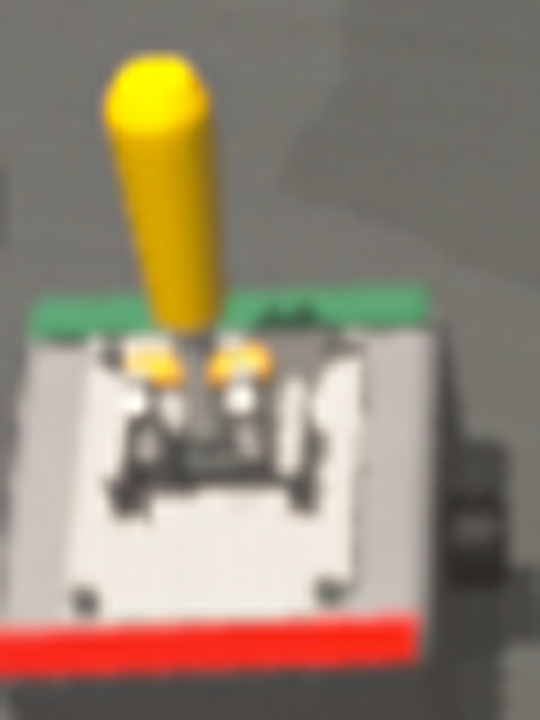

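```bash
python3 -c "
from h import *
print(env.job_done());st()"
```

```text
the job is handed in; nothing more can be done
None
the job is handed in; nothing more can be done
```

The job is done and handed in: the bare steel flange is on the turntable, the brass cap is on its neck, and the power switch is on. No verdict was reported, so this rests on my own checks.

- **Flange:** I lowered it over the post until the force reading showed contact, then released it. The scene and wrist overlays afterwards put its axis within about 1 mm of the post.
- **Cap:** It met the neck at the expected height, and I released it there. The overlay afterwards put it within about 1 mm of the post.
- **Toggle:** I pulled the bat out about 18 mm, swung it to green and eased it back in. After release my fit read 0.29–0.32 rad, close to the 0.27 limit, so I pushed it with closed fingers until it stopped (about 8 N).
- **Bat in:** The last fit gave about 0.37–0.41 rad. The pull fit alone could not tell 0 from 4 mm, but the cross-pin shows about 30 mm from the pivot, which means the bat is in.
- **Bystanders:** The spray can, tin, magnet and hammer look unmoved in the last scene and top pictures, and the arm is clear of everything.

One last check disagreed. A late scene-and-top edge search put the cap 2–3 mm off the post and the flange about 4 mm off, against about 1 mm earlier. I think the search locked onto neighbouring edges: the flange result lies beyond the 3.5 mm play in the bore, and both parts look seated in the pictures.

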